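# Refill the printer's ink bay

### The arm

A 6-joint arm with a two-finger parallel gripper is mounted at the origin on the work surface. World frame = base frame: x ahead of the robot, y to its left, z up, the work surface at z = 0. Lengths are in m, angles in rad, forces in N, time in s.
With the tool pointing down it reaches from about 0.225 to 0.875 m from the base axis. Payload 3.4 kg.
Tool frame: the origin (TCP) lies on the centre line of the jaws, within the pads' length; the fingertips stand 17 mm ahead of it and the grasp point (between the pads) lies 2 mm behind it (manip.finger_overhang is the distance from the TCP to the fingertips, in m); y points along the fingers, x is the direction in which the jaws open and shut, and the axes are right-handed (so a half turn about y gives the same grasp; the last joint's range is limited). The gripper opens to 85 mm and grips with 20 to 120 N. Pads are 22 mm wide; open, the fingers measure 114 mm over their backs; the gripper's body (76 mm by 85 mm) begins 54 mm behind the grasp point. The pads swing forward as they close: fully open they stand 13 mm farther back than shut.
Start: joints at [1.054, 0.276, 1.505, -0, 1.361, -0.121], TCP at [0.222, 0.531, 0.248] pointing down, gripper open.
Joint ranges: [-2.89, 2.89], [-0.75, 2.08], [0.22, 2.7], [-1.18, 4.32], [0.11, 2.71], [-2.7, 2.7]. Speed limits (rad/s): [2.57, 2.57, 3.14, 3.14, 3.14, 3.14].

### API

Orientations are given as a unit quaternion [w, x, y, z].
In Python, from rig import manip gives the robot as it stands.
- The arm moves only by the tool arm_command, never from a script. Its argument "commands" is a list of rows, each a list of 3 entries, a list of its own where there are three numbers: the finger opening in cm, from 0 to 8.54, then the shift along the world's x, y, z in cm, then the turn about the world's z in rad. A call has 1 to 12 rows; each row shifts and turns the commanded pose from where the row before left it; what a row does not reach is not made up. A row lasts 1/10 s, in which the tool goes at most 50 mm and 8.59 degrees, less where a joint would pass 70% of its speed; a pose out of reach is approached as far as the arm can. A call with a gripper value outside its range is refused whole. The fingers move at their own pace and stop on an object; "grip_force" is the grip in N (left out, the last holds). Time passes only in rows, so rows that do not move let the fingers close. It gives the time, the measured TCP pose, the force and the opening at its end, in the units of the state.
- manip.get_state(): the state, without advancing time (a new reading comes with each control period).
- manip.get_image(name): name is "scene" or "side" or "wrist"; returns a dict with "pixels" (420x560x3 uint8, red, green, blue), "range_z" (420x560 float32, m along the optical axis (not along the pixel's ray), 0 where there is no reading), "intrinsics" (3x3 intrinsics, pixels), "R" (3x3) and "t" (3): a world point X has camera coordinates R X + t. Camera axes: x right, y down, z forward; pixel columns grow to the right and rows downward; lengths in m; the calibration is good to about 2 mm. A picture is of the moment at which its call begins.
- manip.sign_off(): hands the job in, once; it reports no verdict.
The state is a dict: "clock": time; "qpos": joint angles; "qd": joint speeds; "effort": joint torques, N m; "position": TCP position; "ee_rot": TCP orientation; "contact_force": force on the tool from outside, world axes, zero at the start; "moment": the same for the moment, N m; "width": finger opening in m.
Only numpy, scipy, OpenCV 4.12 (cv2) and the standard library are available. Lean on these libraries where they do the work, as an engineer would, in place of code of your own. Each camera call takes 0.05 s, during which the arm holds its last target.

### The job

Lever the shut cover of the ink bay open with the pry tool's blade in the slot above the sill, then lay every ink tank from the table flat in the bay, each in a lane of its own between the ribs, and press the cover down until it snaps fully shut. Finish with the pry tool lying flat inside its tray, and leave the two tape rolls and the pen cup where they are.

Things in the scene. Friction and masses are not known exactly. Their poses are not given: they have to be found in the camera images.
- bay: Fixed black ink bay, 185 deep (x), 270 wide (y), 113 high shut. Origin on the table under the middle of the hinge line (rear, 73 mm up, along y); its -x axis points to the front. Inside, four lanes run along x from -167 to -73 mm, floor 63 mm up, 50 wide between ribs 8 high, 16 wide; walls and rim 10 above the floor. A metal sill, 30 deep, 110 wide, top at the rim's height, juts from the front.
- cover (a joint): Angle of the grey cover, rad: 0 shut, 1.19 open (stop). A spring swings it open and keeps it so; shut, two snap catches hold it. Lifting its front edge about 10 mm (about 10 N) frees it. To shut, swing it down (2 to 5 N at its front edge), then press its front with 10 to 15 N past the snap, felt about 12 mm above shut, or it springs open.
- cover_front (a point): On the cover, a shell with 4 mm walls (inside of the shut cover 46 mm above the lane floor): middle of its upper front edge, 185 mm forward of the hinge line and 40 above it when shut, swinging with it. The front skirt's lower edge is 38 mm below this; open at 1.19 rad, that edge is 172 mm above and 67 mm forward of the hinge line.
- slot (a point): On the bay: middle of the prying slot, in the front plane of the shut cover: a gap 80 mm wide and 6 mm high between the sill top (3 mm below this point) and a cut-out in the cover's front skirt (4 mm thick). Its x axis points into the bay.
- sill_edge (a point): On the bay: middle of the sill's outer top edge, 30 mm in front of the slot: the fulcrum for prying. Push the blade tip about 14 mm past the slot and lower the handle, so that the blade tips up by about 0.4 to 0.5 rad over this edge.
- lane1 (a point): On the bay: middle of the floor of lane 1 of 4 (lane1 at the bay's +y side, 66 mm apart); lane runs along x.
- lane2 (a point): On the bay: middle of the floor of lane 2 of 4 (lane1 at the bay's +y side, 66 mm apart); lane runs along x.
- lane3 (a point): On the bay: middle of the floor of lane 3 of 4 (lane1 at the bay's +y side, 66 mm apart); lane runs along x.
- lane4 (a point): On the bay: middle of the floor of lane 4 of 4 (lane1 at the bay's +y side, 66 mm apart); lane runs along x.
- tray: Shallow white fixed tool tray, 230 (x) by 140 (y) mm, floor 3 mm thick, walls 12 mm high and 4 thick. Origin at the centre of its underside.
- pry: Pry tool, 120 g: black rubber handle 90 long, 28 wide, 16 high, with a flat steel blade 80 long, 30 wide, 2 thick along the handle's middle plane. Origin inside the handle at mid-height, 30 mm behind the blade root; x points to the blade tip, z is normal to the blade. It lies in the tray, origin 8 mm above the tray floor.
- pry_tip (a point): Middle of the pry blade's end edge, 110 mm from the tool's origin along its x.
- tank1: Ink tank, white block with a black end cap, 80 (x, long) by 32 by 32 mm, about 60 to 130 g, lying on the table at first. Origin at its centre; it may lie on any of its long sides and either way round. Absent (None) in some runs.
- tank2: Ink tank, white block with a black end cap, 80 (x, long) by 32 by 32 mm, about 60 to 130 g, lying on the table at first. Origin at its centre; it may lie on any of its long sides and either way round. Absent (None) in some runs.
- tank3: Ink tank, white block with a black end cap, 80 (x, long) by 32 by 32 mm, about 60 to 130 g, lying on the table at first. Origin at its centre; it may lie on any of its long sides and either way round. Absent (None) in some runs.
- tank4: Ink tank, white block with a black end cap, 80 (x, long) by 32 by 32 mm, about 60 to 130 g, lying on the table at first. Origin at its centre; it may lie on any of its long sides and either way round. Absent (None) in some runs.
- tape_roll: Bystander: roll of masking tape, 100 across, 48 high; origin under its centre.
- pen_cup: Bystander: cup with pens, 72 across, cup 95 high, with pens 155; origin under its centre.
- narrow_tape: Bystander: narrow roll of brown tape, 70 across, 25 high; origin under its centre.
There are look-alikes about, which are no part of the job. Leave any turquoise look-alike of the tank3 alone. Leave any orange look-alike of the tank2 alone.

How it is judged:
By the outcome, as a careful person would: the job done as asked, in the order asked, and still so for the second after the job is handed in, with the robot touching nothing.
Of tank1, tank2, tank3, tank4 only 2 to 4 are there at a start; the rules pass over those that are not, and their reading is None.
At some moment in a run one of tank1, tank2, tank3, tank4 may be knocked a few centimetres aside while the robot is not near it.
Once in a run the grip may slacken for a moment while it holds something.
It also fails if it takes over 210 s, if anything falls off the work surface, if the arm or the gripper's body presses on something with over 40 N, if the wrist force passes 120 N, or if a joint passes its speed limit or range.

## Working session

There is one attempt and no reset: what is moved stays moved. The work goes in short steps, Python scripts to look and compute and a tool call to move; the robot and the scene stay as the last step left them, time stands still between calls to the robot, and variables do not carry over. Pictures are saved under pics/ and viewed, and the job is handed in when it is done.

Besides the shell and the picture viewer there is one more tool, called after "Request:" as name(argument=value, ...), one argument or row to a line, values as JSON. arm_command: Moves the arm, as the interface text tells. Its arguments: {"type":"object","properties":{"commands":{"type":"array"},"grip_force":{"type":"number"}},"required":["commands"]}

```bash
ls; mkdir -p pics; cat > h.py <<'E'
import numpy as np,cv2
from rig import manip
def snap(n,f):
    im=manip.get_image(n); cv2.imwrite(f'pics/{f}.png',cv2.cvtColor(im['pixels'],cv2.COLOR_RGB2BGR))
    np.savez(f'pics/{f}.npz',**{k:np.asarray(v) for k,v in im.items()})
    return im
def world(im):
    z=im['range_z'].astype(float);K=im['intrinsics'];h,w=z.shape
    u,v=np.meshgrid(np.arange(w),np.arange(h))
    c=np.stack([(u-K[0,2])/K[0,0]*z,(v-K[1,2])/K[1,1]*z,z],-1)
    X=(c-im['t'])@im['R']   # R^T (c-t)
    X[z==0]=np.nan
    return X
def proj(im,X):
    c=np.asarray(X)@im['R'].T+im['t'];K=im['intrinsics']
    return np.stack([c[...,0]/c[...,2]*K[0,0]+K[0,2],c[...,1]/c[...,2]*K[1,1]+K[1,2]],-1)
E
python3 - <<'E'
from h import *
for n in['scene','side','wrist']:
    im=snap(n,n+'0'); print(n,-im['R'].T@im['t'],im['R'][2])
print(manip.get_state())
print([x for x in dir(manip) if x[0]!='_'])
E
```

```text
pics
scene [1.03238376 0.50560077 0.95983098] [-0.43861288 -0.4415493  -0.78272151]
side [ 0.31684798 -0.85898301  1.14196399] [ 0.17695135  0.62261252 -0.76226103]
wrist [0.148116   0.56073217 0.37307116] [ 0.28850283 -0.12068519 -0.94984272]
{'clock': 0.15, 'qpos': array([ 1.05398596e+00,  2.76464778e-01,  1.50585412e+00, -1.93117316e-06,
        1.36073426e+00, -1.21017546e-01]), 'qd': array([ 0.00089461, -0.00325966, -0.00462902,  0.00030128,  0.00114461,
       -0.00040902]), 'effort': array([ 1.58939042e-04, -4.17142117e+01, -2.46033704e+01, -2.51885112e-04,
        7.60624971e-03, -2.67164995e-05]), 'position': array([0.22150775, 0.53020242, 0.24762514]), 'ee_rot': array([-0.58831171,  0.58877738,  0.39147667, -0.39239846]), 'contact_force': array([ 0.3399538 ,  0.34049469, -0.22004364]), 'moment': array([-0.01385509, -0.00485712,  0.00303695]), 'width': 0.08532317353070058}
['MotionError', 'finger_overhang', 'get_image', 'get_state', 'sign_off']
```

View pics/scene0.png

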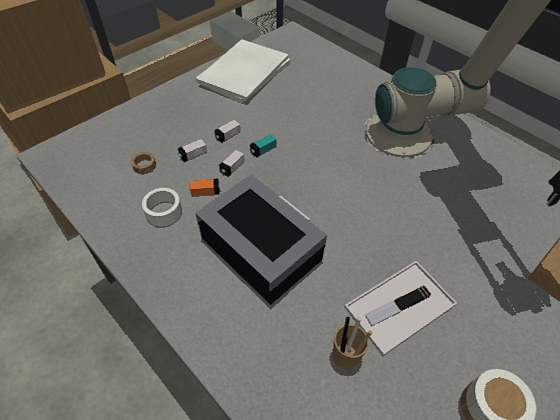

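View pics/side0.png

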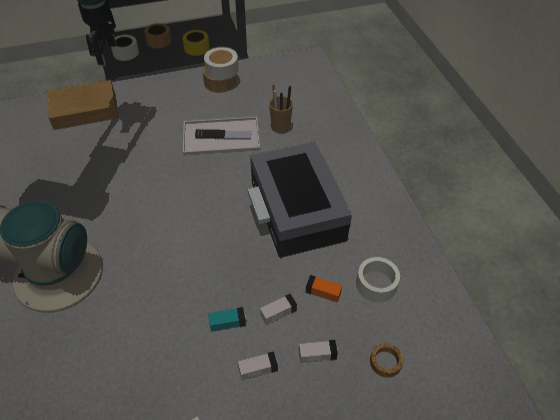

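View pics/wrist0.png

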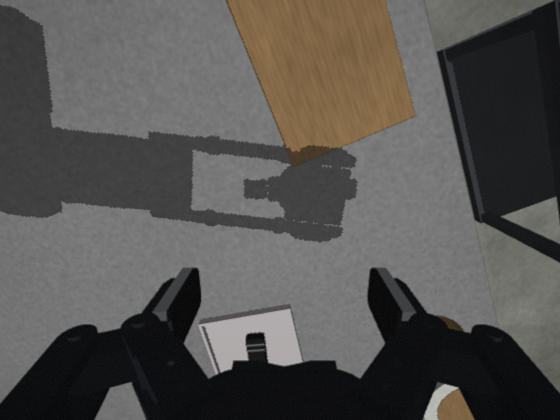

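```bash
cat >> h.py <<'E'
def blob(im,box,zlo,zhi,cond=None):
    X=world(im);u0,u1,v0,v1=box;m=np.zeros(X.shape[:2],bool);m[v0:v1,u0:u1]=1
    m&=(X[...,2]>zlo)&(X[...,2]<zhi)
    if cond is not None:m&=cond(im['pixels'].astype(int))
    return X[m],m
def rect(P):
    r=cv2.minAreaRect(P[:,:2].astype(np.float32)*1000);return r
E
python3 - <<'E'
from h import *
for n in['scene','side']:
    im=dict(np.load(f'pics/{n}0.npz'));X=world(im);R=im['pixels'].astype(int)
    # objects by connected comps above table
    m=(X[...,2]>0.010)&(X[...,2]<0.3)&(X[...,0]>0.1)&(X[...,0]<1.0)&(abs(X[...,1])<.8)
    k,l,s,c=cv2.connectedComponentsWithStats(m.astype(np.uint8))
    for i in range(1,k):
        if s[i,4]<60: continue
        P=X[l==i]; z=P[:,2]; zt=np.percentile(z,98)
        T=P[z>zt-.006]; r=rect(T)
        print(n,c[i].round(),s[i,4],'ztop %.3f'%zt,'rect',np.round(r[0],1),np.round(r[1],1),round(r[2],1),R[l==i].mean(0).round())
E
```

```text
scene [235.  75.] 2274 ztop 0.037 rect [ 188.2 -586.1] [240.6 213. ] 17.0 [186. 188. 177.]
scene [227. 130.] 303 ztop 0.036 rect [ 412.9 -376.7] [37.7 82.5] 89.4 [114. 111. 109.]
scene [262. 144.] 318 ztop 0.036 rect [ 373.8 -247.4] [35.5 80.6] 87.0 [36. 87. 85.]
scene [191. 149.] 340 ztop 0.036 rect [ 548.4 -380.7] [35.3 80.9] 78.2 [119. 116. 113.]
scene [231. 162.] 339 ztop 0.036 rect [ 495.3 -255.7] [81.4 34.9] 12.7 [116. 113. 111.]
scene [143. 162.] 293 ztop 0.029 rect [ 685.6 -441.2] [69.8 64.8] 57.0 [100.  80.  55.]
scene [261. 237.] 9563 ztop 0.117 rect [630.5  25. ] [186.4 272.6] 0.6 [56. 57. 59.]
scene [204. 186.] 389 ztop 0.036 rect [ 613.  -234.6] [35.4 76.7] 51.7 [134.  73.  38.]
scene [554. 194.] 231 ztop 0.299 rect [207.3 473. ] [28.3 20.7] 43.6 [31. 32. 33.]
scene [161. 206.] 932 ztop 0.052 rect [ 745.4 -249.4] [98.8 96.3] 54.6 [134. 135. 128.]
scene [549. 271.] 913 ztop 0.053 rect [151.4 577.3] [103.   58.3] 0.2 [99. 80. 56.]
scene [364. 336.] 1657 ztop 0.152 rect [679.5 359.5] [42.3 56.9] 59.5 [97. 87. 74.]
scene [380. 283.] 105 ztop 0.015 rect [486.9 306.1] [  5.2 1
[... 684 characters left out ...]
66. 65. 66.]
side [298. 199.] 8282 ztop 0.117 rect [628.9  25.9] [185.1 273.2] 0.5 [52. 52. 53.]
side [378. 278.] 1093 ztop 0.051 rect [ 743.2 -248.8] [99.9 97.4] 67.3 [107. 107. 100.]
side [323. 288.] 551 ztop 0.035 rect [ 611.8 -233.4] [34.6 80.6] 51.3 [114.  58.  21.]
side [278. 308.] 578 ztop 0.036 rect [ 492.5 -255.7] [81.4 33.4] 12.1 [105. 100.  98.]
side [227. 318.] 604 ztop 0.036 rect [ 372.4 -248.4] [34.2 79.5] 85.8 [28. 79. 77.]
side [318. 350.] 669 ztop 0.036 rect [ 547.2 -380.3] [32.9 79.5] 80.8 [104.  99.  98.]
side [386. 359.] 509 ztop 0.028 rect [ 684.  -439.1] [68.1 67.3] 65.8 [85. 64. 40.]
side [257. 365.] 692 ztop 0.036 rect [ 411.3 -374.8] [34.1 80.3] 88.3 [105. 100.  99.]
```

```bash
python3 - <<'E'
from h import *
from scipy.spatial.transform import Rotation as Ro
ims=[dict(np.load(f'pics/{n}0.npz')) for n in('scene','side')]
for im,n in zip(ims,('scene','side')):
    X=world(im);C=im['pixels'].astype(int)
    t=(abs(X[...,0]-.45)<.05)&(abs(X[...,1]+.1)<.05);print(n,'table z',np.nanmedian(X[t][:,2]),np.nanstd(X[t][:,2]))
    # tray: bright region
    m=(abs(X[...,0]-.495)<.16)&(abs(X[...,1]-.37)<.13)&(X[...,2]<.03)
    rgb=C.sum(-1)
    br=m&(rgb>(380 if n=='scene' else 270))
    k,l,s,c=cv2.connectedComponentsWithStats(br.astype(np.uint8));i=1+np.argmax(s[1:,4]);P=X[l==i]
    print('tray',rect(P),np.median(P[:,2]))
    inn=m&(X[...,2]>.0085)
    dark=m&(rgb<150)&(X[...,2]>.008)
    k,l,s,c=cv2.connectedComponentsWithStats(dark.astype(np.uint8));i=1+np.argmax(s[1:,4]);P=X[l==i]
    print('handle',rect(P),np.percentile(P[:,2],[5,50,95]),c[i])
    # bay top
    m=(abs(X[...,0]-.63)<.12)&(abs(X[...,1]-.025)<.17)&(X[...,2]>.105)&(X[...,2]<.13)
    P=X[m];print('cover',rect(P),np.median(P[:,2]))
    m=(abs(X[...,0]-.515)<.03)&(abs(X[...,1]-.025)<.1)&(X[...,2]>.06)&(X[...,2]<.09)
    m&=X[...,0]<.535
    P=X[m];print('sill',rect(P),np.median(P[:,2]),len(P))
s=manip.get_state();q=s['ee_rot'];print(Ro.from_quat(q[[1,2,3,0]]).as_matrix().round(3))
im=ims[0]['pixels'];a=cv2.resize(im[110:220,120:300],None,fx=4,fy=4,interpolation=cv2.INTER_CUBIC)
b=cv2.resize(im[250:365,330:470],None,fx=4,fy=4,interpolation=cv2.INTER_CUBIC)
cv2.imwrite('pics/c1.png',a[...,::-1]);cv2.imwrite('pics/c2.png',b[...,::-1])
E
```

```text
scene table z 0.0006144085254792619 0.0018884960846950757
tray ((489.468994140625, 354.25555419921875), (201.4368438720703, 379.4377136230469), 73.06315612792969) 0.003403694141747512
handle ((464.6224365234375, 382.5334777832031), (27.85736656188965, 88.66232299804688), 72.47715759277344) [0.01438726 0.01915847 0.02214745] [410.98097826 298.0923913 ]
cover ((630.0235595703125, 24.119949340820312), (186.7808380126953, 273.63519287109375), 0.27474600076675415) 0.11412342370954151
sill ((510.7658386230469, 24.50898551940918), (7.860296249389648, 109.8882827758789), 0.3744901716709137) 0.0735019851296569 79
side table z -0.0002219590691099152 0.002356629827649128
tray ((494.87127685546875, 369.9820556640625), (319.5852355957031, 259.86041259765625), 0.0030344505794346333) 0.001248359880363776
handle ((462.9530029296875, 381.8717346191406), (32.82759475708008, 87.99031066894531), 72.95499420166016) [0.01104481 0.01789678 0.02240058] [210.58018868 133.41509434]
cover ((629.5877685546875, 27.06085968017578), (186.90756225585938, 276.5859069824219), 0.5162591934204102) 0.11289614949842672
sill ((520.2218627929688, 24.485721588134766), (115.5396957397461, 29.395992279052734), 89.96736145019531) 0.07213334020523185 416
[[ 0.386 -0.001 -0.923]
 [ 0.923 -0.001  0.386]
 [-0.001 -1.     0.   ]]
```

View pics/c1.png

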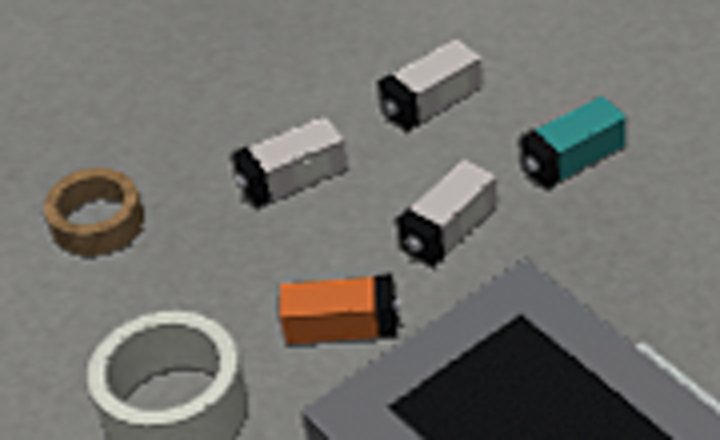

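View pics/c2.png

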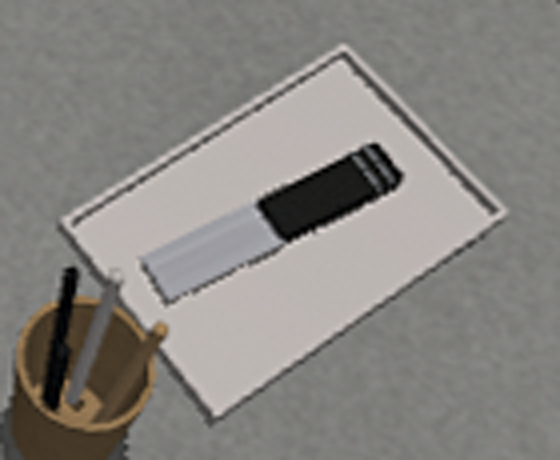

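Request:
arm_command(
  commands=[
    [4.6,[4.0,-2.5,0],0.09],
    [4.6,[4.0,-2.5,0],0],
    [4.6,[4.0,-2.5,0],0],
    [4.6,[4.0,-2.5,-3],0],
    [4.6,[4.0,-2.5,-3],0],
    [4.6,[4.2,-2.3,-3],0],
    [4.6,[0,0,-4],0],
    [4.6,[0,0,-3],0],
    [4.6,[0,0,0],0],
    [4.6,[0,0,0],0],
  ],
)

```text
clock: 1.15
position: [0.4504, 0.3905, 0.0981]
ee_rot: [0.57, -0.57, -0.418, 0.418]
contact_force: [0.3, -0.2, 1.1]
width: 0.0461
```

```bash
python3 - <<'E'
from h import *
snap('wrist','w1');snap('side','s1')
print(manip.get_state()['position'],manip.get_state()['width'])
E
```

```text
[0.45140986 0.39159024 0.10001652] 0.04569274395629974
```

View pics/w1.png

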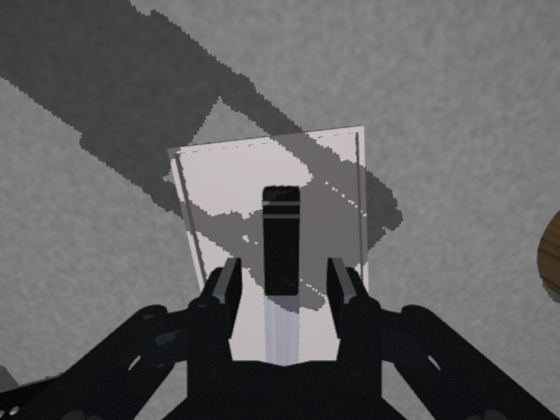

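```bash
python3 - <<'E'
from h import *
im=dict(np.load('pics/w1.npz'));X=world(im);C=im['pixels'].astype(int).sum(-1)
m=np.zeros(C.shape,bool);m[180:300,250:312]=1
m&=(C<150)&(X[...,2]>.008)&(X[...,2]<.04);P=X[m];print(rect(P),np.percentile(P[:,2],[5,50,95]))
m=np.zeros(C.shape,bool);m[120:360,165:375]=1;m&=(C>330)&(X[...,2]<.03);P=X[m];print('tray',rect(P),np.median(P[:,2]))
E
```

```text
((465.300048828125, 383.46417236328125), (27.15200424194336, 93.0987319946289), 72.62418365478516) [0.01718045 0.01886822 0.01986936]
tray ((477.044189453125, 368.0718688964844), (187.89109802246094, 218.99949645996094), 72.52134704589844) 0.002883775869825113
```

Request:
arm_command(
  commands=[
    [4.6,[1.3,-0.9,0],0],
    [4.6,[0,0,-3],0],
    [4.6,[0,0,-3],0],
    [4.6,[0,0,-1.2],0],
    [4.6,[0,0,0],0],
    [4.6,[0,0,0],0],
  ],
)

```text
clock: 1.85
position: [0.4646, 0.3819, 0.0273]
ee_rot: [-0.57, 0.57, 0.419, -0.417]
contact_force: [1.2, 1.3, 1.1]
width: 0.046
```

Request:
arm_command(
  commands=[
    [4.6,[0,0.1,-0.4],0],
    [2.5,[0,0,0],0],
    [2.5,[0,0,0],0],
    [2.5,[0,0,0],0],
    [2.5,[0,0,0],0],
    [2.5,[0,0,0],0],
  ],
  grip_force=50,
)

```text
clock: 2.45
position: [0.464, 0.383, 0.0232]
ee_rot: [0.57, -0.57, -0.419, 0.417]
contact_force: [0.3, 0.2, 5.0]
width: 0.0269
```

Request:
arm_command(
  commands=[
    [2.5,[0,0,2],0],
    [2.5,[0,0,4],0],
    [2.5,[-1,-3,4],0],
    [2.5,[-1.5,-4,2],0.05],
    [2.5,[-1.5,-4,0],0.1],
    [2.5,[-1.5,-4,0],0.1],
    [2.5,[-1.5,-4,0],0.06],
    [2.5,[-1.5,-4,0],0],
    [2.5,[-1.5,-4,0],0],
    [2.5,[0,-4,0],0],
    [2.5,[0,-3,0],0],
    [2.5,[0,0,0],0],
  ],
)

```text
clock: 3.65
position: [0.3633, 0.0403, 0.1413]
ee_rot: [-0.5, 0.5, 0.5, -0.5]
contact_force: [-0.7, -0.3, -1.2]
width: 0.0265
```

```bash
python3 - <<'E'
from h import *
for n in('wrist','side','scene'):snap(n,n[0]+n[1]+'2')
s=manip.get_state();print(s['position'],s['width'],s['contact_force'])
E
```

```text
[0.3633756  0.04339409 0.14123954] 0.026365251634405604 [ 0.14563847  0.92082064 -1.70246587]
```

View pics/si2.png

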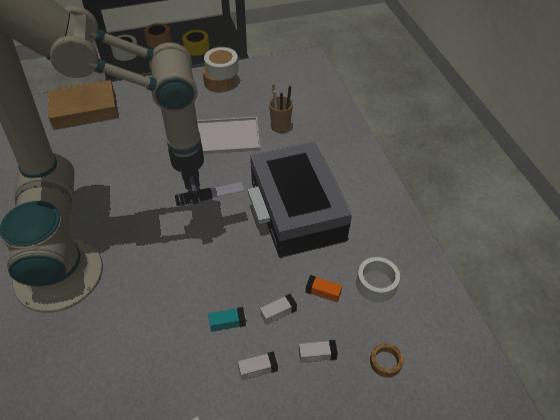

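View pics/wr2.png

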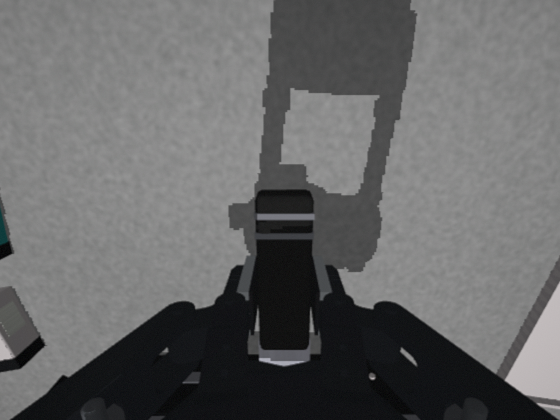

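View pics/sc2.png

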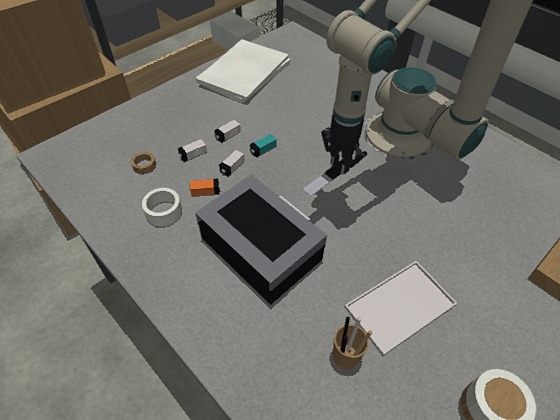

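```bash
cat >> h.py <<'E'
def pry(f,n,y0,zlo,zhi,xlo,xhi,half=.03,bright=None):
    im=dict(np.load(f'pics/{f}.npz'));X=world(im);C=im['pixels'].astype(int)
    m=(abs(X[...,1]-y0)<half)&(X[...,2]>zlo)&(X[...,2]<zhi)&(X[...,0]>xlo)&(X[...,0]<xhi)
    P=X[m];
    if len(P)<20: print(f,'few',len(P));return
    p=np.polyfit(P[:,0],P[:,2],1);r=rect(P)
    print(f,n,len(P),'slope %.3f'%p[0],'z at mean x %.3f: %.4f'%(P[:,0].mean(),np.polyval(p,P[:,0].mean())),'xmin/max',np.percentile(P[:,0],[1,99]).round(4),'y',np.percentile(P[:,1],[2,50,98]).round(4),'rect',np.round(r[0],1),np.round(r[1],1),round(r[2],1))
    return P
E
python3 - <<'E'
from h import *
for f in('si2','sc2'):pry(f,'blade',.043,.09,.18,.42,.52)
P=pry('wr2','handle',.043,.1,.16,.2,.36,half=.016)
E
```

```text
si2 blade 255 slope -0.002 z at mean x 0.454: 0.1295 xmin/max [0.4212 0.4864] y [0.0263 0.0424 0.0581] rect [453.6  42.3] [67.  34.6] 0.6
sc2 blade 249 slope -0.009 z at mean x 0.455: 0.1304 xmin/max [0.4207 0.4882] y [0.0272 0.0418 0.0566] rect [454.8  41.9] [69.  32.2] 1.6
wr2 handle 5229 slope 0.140 z at mean x 0.338: 0.1375 xmin/max [0.3179 0.3595] y [0.0276 0.0415 0.0575] rect [338.8  43. ] [42.3 32. ] 0.0
```

Request:
arm_command(
  commands=[
    [2.5,[0,-0.9,-1],0.005],
    [2.5,[0,-0.8,-2.3],0],
    [2.5,[0,0,-2],0],
    [2.5,[0,0,0],0],
    [2.5,[0,0,0],0],
  ],
)

```text
clock: 4.3
position: [0.3633, 0.0265, 0.0879]
ee_rot: [0.498, -0.497, -0.502, 0.503]
contact_force: [0.1, -0.3, -0.8]
width: 0.0266
```

```bash
python3 - <<'E'
from h import *
for n in('side','scene'):
    im=snap(n,n[0]+n[1]+'3')
s=manip.get_state();print(s['position'],s['width'],s['contact_force'])
y=s['position'][1]
for f in('si3','sc3'):pry(f,'blade',y,.05,.12,.42,.50)
E
```

```text
[0.36434042 0.02632902 0.08886687] 0.0267348832086888 [ 0.96542563 -0.42131254 -1.5184564 ]
si3 blade 249 slope -0.000 z at mean x 0.453: 0.0764 xmin/max [0.4208 0.4866] y [0.0123 0.0275 0.0441] rect [453.5  28.6] [37.8 66.6] 89.3
sc3 blade 231 slope 0.005 z at mean x 0.456: 0.0779 xmin/max [0.4213 0.4888] y [0.0113 0.0267 0.0411] rect [455.6  25.7] [70.2 31.6] 0.7
```

Request:
arm_command(
  commands=[
    [2.5,[1.0,-0.1,0],0],
    [2.5,[1.5,0,0],0],
    [2.5,[1.0,0,0],0],
    [2.5,[0.5,0,0],0],
    [2.5,[0.5,0,0],0],
    [2.5,[0,0,0],0],
  ],
)

```text
clock: 5.0
position: [0.4094, 0.025, 0.0883]
ee_rot: [-0.498, 0.498, 0.502, -0.502]
contact_force: [0.4, 0.7, -1.5]
width: 0.0268
```

Request:
arm_command(
  commands=[
    [2.5,[0.4,0,0],0],
    [2.5,[0.5,0,0],0],
    [2.5,[0.5,0,0],0],
    [2.5,[0.4,0,0],0],
    [2.5,[0,0,0],0],
  ],
)

```text
clock: 5.5
position: [0.4275, 0.025, 0.0885]
ee_rot: [-0.497, 0.498, 0.503, -0.502]
contact_force: [0.4, -0.3, -1.5]
width: 0.0265
```

```bash
python3 - <<'E'
from h import *
for n in('side','scene'):
    im=snap(n,n[0]+n[1]+'4')
    cv2.imwrite(f'pics/z4{n}.png',cv2.resize(im['pixels'][130:260,150:360] if n=='side' else im['pixels'][120:300,190:370],None,fx=3.3,fy=3.3,interpolation=cv2.INTER_CUBIC)[...,::-1])
s=manip.get_state();print(s['position'],s['width'],s['contact_force'])
E
```

```text
[0.42653242 0.02510251 0.0882763 ] 0.026768296275108655 [-0.2462924  -0.09317585 -1.44101758]
```

View pics/z4side.png

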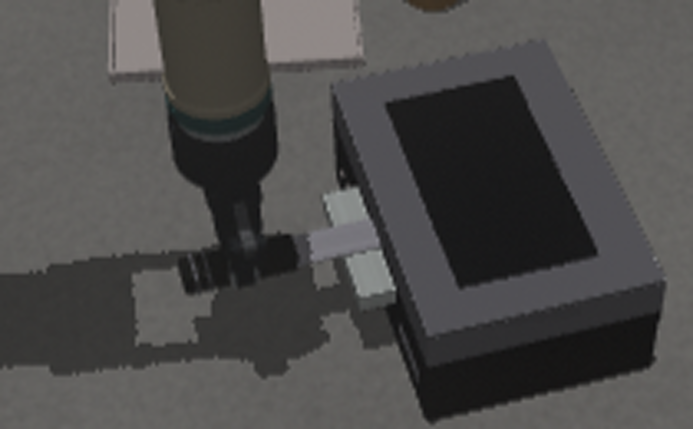

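View pics/z4scene.png

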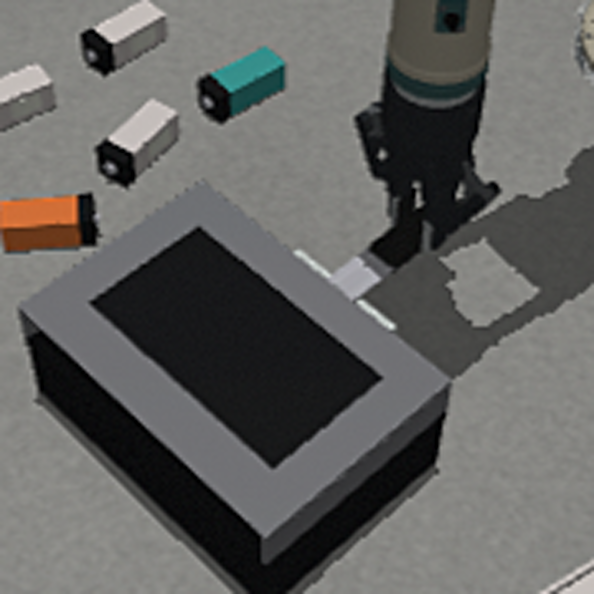

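Request:
arm_command(
  commands=[
    [2.5,[0,0,-0.2],0],
    [2.5,[0.02,0,-0.4],0],
    [2.5,[0.02,0,-0.4],0],
    [2.5,[0.06,0,-0.4],0],
    [2.5,[0.06,0,-0.4],0],
    [2.5,[0,0,0],0],
  ],
  grip_force=35,
)

```text
clock: 6.2
position: [0.4276, 0.0251, 0.0701]
ee_rot: [0.498, -0.497, -0.502, 0.503]
contact_force: [-3.4, -0.2, 7.1]
width: 0.0273
```

```bash
python3 - <<'E'
from h import *
for n in('side','scene'):
    im=snap(n,n[0]+n[1]+'5')
    cv2.imwrite(f'pics/z5{n}.png',cv2.resize(im['pixels'][130:260,150:360] if n=='side' else im['pixels'][120:300,190:370],None,fx=3.3,fy=3.3,interpolation=cv2.INTER_CUBIC)[...,::-1])
s=manip.get_state();print(s['position'],s['width'],s['contact_force'])
pry('si5','blade',.0255,.05,.12,.475,.53,half=.013);pry('sc5','blade',.0255,.05,.12,.475,.53,half=.013)
E
```

```text
[0.42756337 0.0251359  0.07025859] 0.02732268763066735 [-3.88971948  0.0418597   6.18277079]
si5 blade 177 slope 0.163 z at mean x 0.504: 0.0732 xmin/max [0.4763 0.5294] y [0.0126 0.0248 0.0378] rect [502.9  25.4] [53.8 25.8] 0.2
sc5 blade 102 slope 0.211 z at mean x 0.496: 0.0735 xmin/max [0.4758 0.5151] y [0.0132 0.0254 0.0376] rect [496.6  25.7] [42.7 25.6] 1.1
```

View pics/z5side.png

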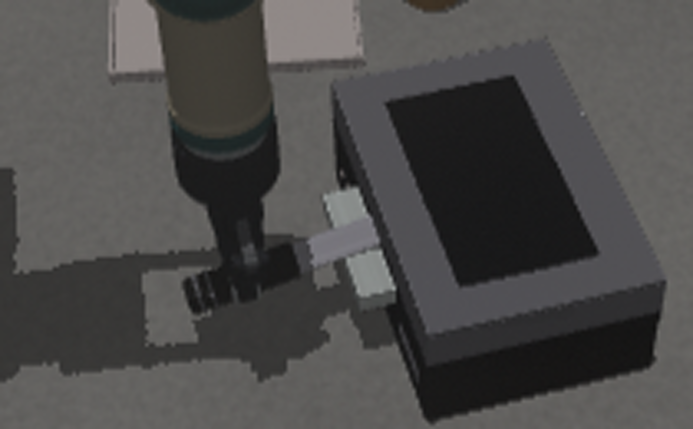

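Working: the blade is tipping by about 0.2 rad and pivoting in the grip. I'll continue the arc.

Request:
arm_command(
  commands=[
    [2.5,[0.1,0,-0.4],0],
    [2.5,[0.1,0,-0.4],0],
    [2.5,[0.14,0,-0.4],0],
    [2.5,[0.14,0,-0.4],0],
    [2.5,[0.17,0,-0.4],0],
    [2.5,[0,0,0],0],
  ],
)

```text
clock: 6.9
position: [0.4331, 0.0252, 0.0494]
ee_rot: [0.499, -0.497, -0.501, 0.503]
contact_force: [-4.7, -0.9, 1.1]
width: 0.0273
```

```bash
python3 - <<'E'
from h import *
for n in('side','scene'):
    im=snap(n,n[0]+n[1]+'6')
    cv2.imwrite(f'pics/z6{n}.png',cv2.resize(im['pixels'][130:260,150:360] if n=='side' else im['pixels'][120:300,190:370],None,fx=3.3,fy=3.3,interpolation=cv2.INTER_CUBIC)[...,::-1])
s=manip.get_state();print(s['position'],s['width'],s['contact_force'])
pry('si6','blade',.0255,.04,.12,.475,.53,half=.013);pry('sc6','blade',.0255,.04,.12,.475,.53,half=.013)
E
```

```text
[0.43370599 0.02518681 0.04982595] 0.027333572017351704 [-3.49520241  0.1370076   1.46167299]
si6 blade 192 slope 0.430 z at mean x 0.503: 0.0724 xmin/max [0.4754 0.5293] y [0.0133 0.0245 0.0377] rect [502.5  25.7] [25.6 54.6] 89.8
sc6 blade 56 slope 0.491 z at mean x 0.488: 0.0662 xmin/max [0.4756 0.5013] y [0.0147 0.0264 0.0377] rect [489.   25.6] [26.8 24.5] 0.8
```

View pics/z6side.png

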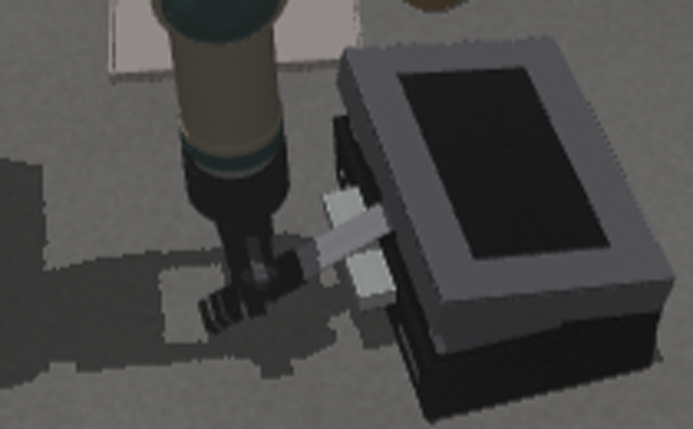

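Request:
arm_command(
  commands=[
    [2.5,[0,0,0],0],
    [2.5,[0,0,0],0],
    [2.5,[0,0,0],0],
    [2.5,[0,0,0],0],
    [2.5,[0,0,0],0],
    [2.5,[0,0,0],0],
    [2.5,[0,0,0],0],
  ],
)

```text
clock: 7.7
position: [0.435, 0.0251, 0.0504]
ee_rot: [-0.498, 0.498, 0.502, -0.502]
contact_force: [-3.4, -0.3, 1.5]
width: 0.0271
```

```bash
python3 - <<'E'
from h import *
for n in('side','scene'):snap(n,n[0]+n[1]+'7')
E
```

```text
(no output)
```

View pics/si7.png

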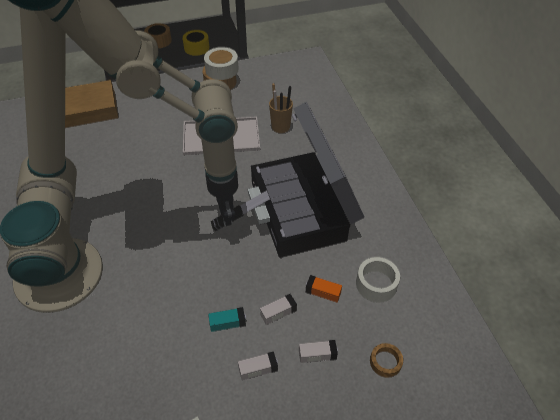

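View pics/sc7.png

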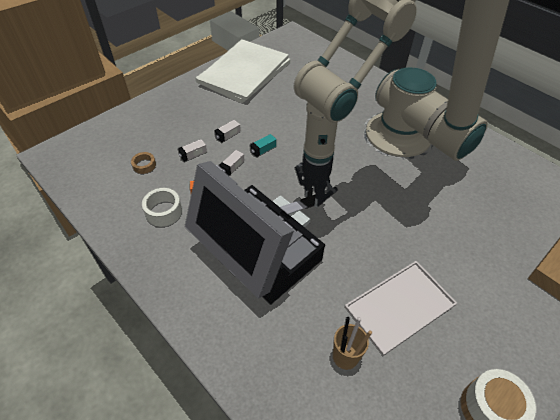

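Request:
arm_command(
  commands=[
    [2.5,[-0.5,0,1.5],0],
    [2.5,[-2,0,3],0],
    [2.5,[-2.5,0,4],0],
    [2.5,[-2,2,4],0],
    [2.5,[0,4,2],0],
    [2.5,[0,4,0],-0.05],
    [2.5,[1,4,0],-0.1],
    [2.5,[1.5,4,0],-0.1],
    [2.5,[2,4,0],-0.06],
    [2.5,[2,4,0],0],
    [2.5,[2,4,0],0],
    [2.5,[1.5,4,0],0],
  ],
  grip_force=50,
)

```text
clock: 9.0
position: [0.4667, 0.3676, 0.1953]
ee_rot: [-0.569, 0.569, 0.421, -0.418]
contact_force: [1.0, -0.8, -0.4]
width: 0.0265
```

Request:
arm_command(
  commands=[
    [2.5,[0.5,1,0],0],
    [2.5,[0,0,0],0],
    [2.5,[0,0,0],0],
  ],
)

```text
clock: 9.3
position: [0.4693, 0.3742, 0.1949]
ee_rot: [-0.569, 0.569, 0.419, -0.42]
contact_force: [-0.0, -0.1, -0.4]
width: 0.0265
```

```bash
python3 - <<'E'
from h import *
for n in('side','scene'):snap(n,n[0]+n[1]+'8')
s=manip.get_state();print(s['position'],s['width'],s['contact_force'])
E
```

```text
[0.46915154 0.37360893 0.19535638] 0.026698856893778357 [-0.49272918 -0.22261317 -0.67617254]
```

View pics/si8.png

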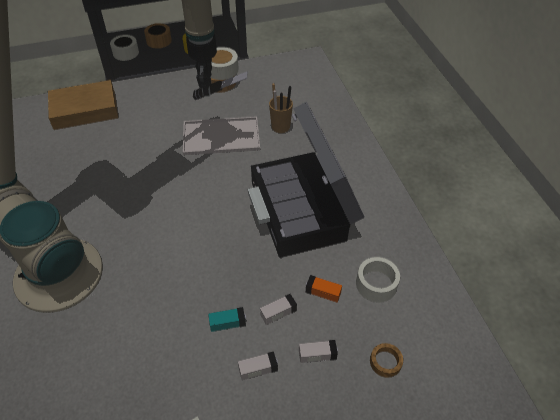

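Request:
arm_command(
  commands=[
    [2.5,[-0.2,0.7,-2],0],
    [2.5,[0,0,-4],0],
    [2.5,[0,0,-4],0],
    [2.5,[0,0,-3],0],
    [2.5,[0,0,-1],0],
    [2.5,[0,0,0],0],
  ],
  grip_force=25,
)

```text
clock: 10.0
position: [0.4669, 0.3807, 0.0546]
ee_rot: [0.57, -0.569, -0.418, 0.42]
contact_force: [-0.3, 0.3, -0.7]
width: 0.0269
```

Request:
arm_command(
  commands=[
    [2.5,[0,0,-0.5],0],
    [2.5,[0,0,-0.5],0],
    [2.5,[0,0,-0.5],0],
    [2.5,[0,0,-0.5],0],
    [2.5,[0,0,-0.4],0],
    [2.5,[0,0,0],0],
  ],
)

```text
clock: 10.6
position: [0.4722, 0.3819, 0.0347]
ee_rot: [-0.567, 0.571, 0.423, -0.417]
contact_force: [3.1, -5.8, 11.3]
width: 0.0267
```

```bash
python3 - <<'E'
from h import *
for n in('side','scene'):
    im=snap(n,n[0]+n[1]+'9')
    cv2.imwrite(f'pics/z9{n}.png',cv2.resize(im['pixels'][80:180,160:310] if n=='side' else im['pixels'][230:370,330:480],None,fx=4,fy=4,interpolation=cv2.INTER_CUBIC)[...,::-1])
s=manip.get_state();print(s['position'],s['width'],s['contact_force'])
E
```

```text
[0.47218744 0.38194055 0.03471577] 0.026803823279096764 [ 5.30831019 -5.64382866 11.11084808]
```

View pics/z9side.png

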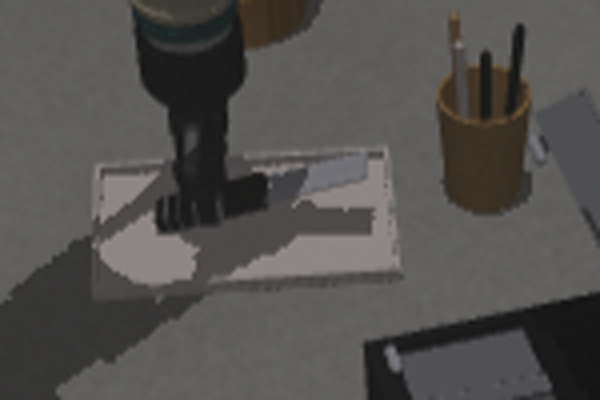

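View pics/z9scene.png

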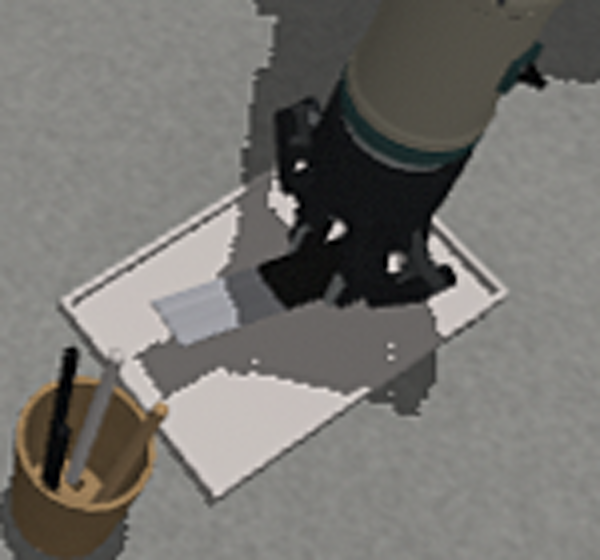

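Request:
arm_command(
  commands=[
    [4.0,[0,0,0],0],
    [4.8,[0,0,0],0],
    [5.0,[0,0,0],0],
    [5.0,[0,0,0],0],
    [5.0,[0,0,3],0],
    [5.0,[0,-1,4],0],
    [5.0,[0,-3,4],0],
    [5.0,[0,-4,3],0],
    [5.0,[0,-4,2],0],
    [5.0,[0,-4,0],0],
    [5.0,[0,-4,0],0],
    [5.0,[0,0,0],0],
  ],
  grip_force=50,
)

```text
clock: 11.9
position: [0.467, 0.1782, 0.1914]
ee_rot: [-0.57, 0.571, 0.418, -0.419]
contact_force: [-0.3, 0.4, -0.6]
width: 0.05
```

```bash
cat >> h.py <<'E'
def tanks(tag):
    from scipy.spatial import cKDTree
    for n in('scene','side'):
        im=snap(n,n[:2]+tag);X=world(im);R=im['pixels'].astype(int)
        m=(X[...,2]>0.010)&(X[...,2]<0.06)&(X[...,0]>0.2)&(X[...,0]<.9)&(X[...,1]<-.12)&(X[...,1]>-.55)
        k,l,s,c=cv2.connectedComponentsWithStats(m.astype(np.uint8))
        for i in range(1,k):
            if s[i,4]<60: continue
            P=X[l==i]; zt=np.percentile(P[:,2],90); T=P[P[:,2]>zt-.008]; r=rect(T)
            C=R[l==i]; print(n,c[i].round(),s[i,4],'z %.3f'%zt,np.round(r[0],1),np.round(r[1],1),round(r[2],1),np.median(C,0))
E
python3 - <<'E'
from h import *
s=manip.get_state();print(s['position'],s['width'],s['contact_force'])
tanks('10')
for n,f in(('side','si10'),('scene','sc10')):
    im=dict(np.load(f'pics/{f}.npz'))
    cv2.imwrite(f'pics/z10{n}.png',cv2.resize(im['pixels'][80:180,160:310] if n=='side' else im['pixels'][230:370,330:480],None,fx=4,fy=4,interpolation=cv2.INTER_CUBIC)[...,::-1])
E
```

```text
[0.46701329 0.17823969 0.19135755] 0.05003732396113806 [-0.29690387  0.38312845 -0.56436695]
scene [239.  89.] 513 z 0.035 [ 240.8 -510.4] [ 92.6 102.6] 15.8 [213. 215. 203.]
scene [227. 130.] 308 z 0.035 [ 411.5 -376.2] [85.  35.8] 0.5 [106. 107. 101.]
scene [262. 144.] 314 z 0.035 [ 374.6 -247.7] [35.9 79.7] 82.9 [44.5 79.5 78.5]
scene [192. 149.] 341 z 0.034 [ 548.4 -379.7] [36.1 80.8] 80.5 [109. 110. 104.]
scene [231. 162.] 326 z 0.035 [ 494.2 -256. ] [80.1 37.5] 10.8 [132.  127.5 126. ]
scene [143. 162.] 293 z 0.028 [ 685.5 -438.6] [70.1 67.4] 54.0 [104.  82.  57.]
scene [161. 206.] 939 z 0.050 [ 745.1 -249.1] [99.5 98.4] 63.4 [111. 112. 106.]
side [378. 278.] 1093 z 0.049 [ 743.3 -248.5] [99.4 99.8] 21.6 [86. 86. 81.]
side [323. 288.] 554 z 0.034 [ 611.8 -232.7] [36.9 81.3] 52.1 [151.5  75.5  20. ]
side [278. 308.] 588 z 0.034 [ 492.6 -255.1] [82.  35.7] 11.2 [142.  135.  133.5]
side [227. 318.] 607 z 0.034 [ 372.  -247.9] [36.4 80.3] 84.9 [ 28. 104. 102.]
side [318. 350.] 662 z 0.034 [ 546.8 -379.6] [35.2 80.9] 79.6 [142. 135. 133.]
side [386. 359.] 512 z 0.026 [ 684.5 -438.8] [71.1 67.5] 65.8 [95. 72. 44.]
side [258. 365.] 694 z 0.034 [ 411.  -375.5] [81.  33.9] 0.7 [141. 134. 133.]
```

View pics/z10scene.png

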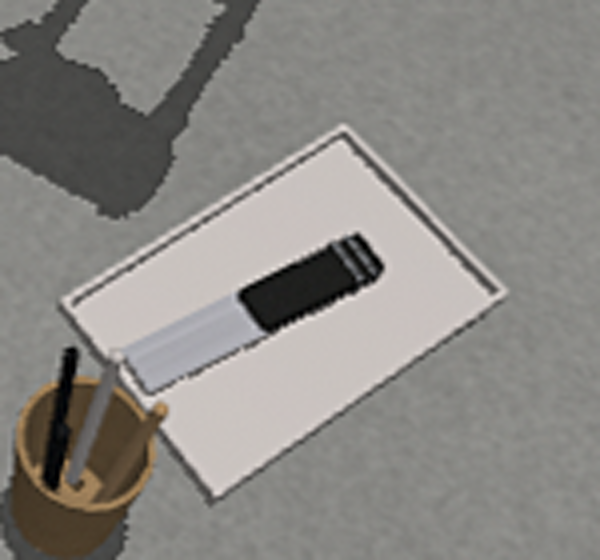

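View pics/z10side.png

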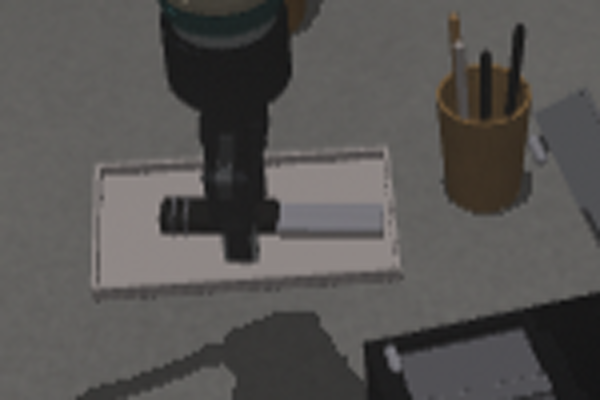

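```bash
python3 - <<'E'
from h import *
for f in('sc10','si10'):
    im=dict(np.load(f'pics/{f}.npz'));X=world(im);C=im['pixels'].astype(int)
    p=np.array([.48,.378]);d=np.array([np.cos(-.305),np.sin(-.305)]);n=np.array([-d[1],d[0]])
    D=X[...,:2]-p;a=D@d;b=D@n
    for lo in np.arange(-.08,.16,.02):
        m=(a>lo)&(a<lo+.02)&(abs(b)<.010)&(X[...,2]<.05)
        print(f,round(lo,2),m.sum(),np.nanmedian(X[m][:,2]).round(4),C[m].mean(0).round())
E
```

```text
sc10 -0.08 55 0.0034 [200. 194. 191.]
sc10 -0.06 31 0.0163 [103. 101.  99.]
sc10 -0.04 67 0.0194 [55. 55. 55.]
sc10 -0.02 62 0.0193 [30. 30. 29.]
sc10 0.0 65 0.0199 [30. 30. 29.]
sc10 0.02 65 0.0199 [31. 31. 30.]
sc10 0.04 76 0.0134 [145. 145. 150.]
sc10 0.06 67 0.0121 [170. 170. 176.]
sc10 0.08 73 0.0124 [170. 170. 176.]
sc10 0.1 71 0.0128 [167. 167. 172.]
sc10 0.12 43 0.0109 [147. 142. 139.]
sc10 0.14 1 0.0022 [143. 132. 115.]
si10 -0.08 33 0.0026 [143. 135. 134.]
si10 -0.06 31 0.0101 [84. 80. 79.]
si10 -0.04 33 0.0189 [48. 47. 47.]
si10 -0.02 17 0.0186 [49. 48. 47.]
si10 0.0 0 nan [nan nan nan]
si10 0.02 27 0.0178 [41. 40. 39.]
si10 0.04 40 0.011 [102.  99. 103.]
si10 0.06 33 0.0102 [113. 111. 115.]
si10 0.08 43 0.0107 [108. 106. 110.]
si10 0.1 35 0.0111 [108. 107. 110.]
si10 0.12 32 0.0023 [119. 114. 113.]
si10 0.14 30 -0.0006 [98. 96. 94.]
  return np.nanmean(a, axis, out=out, keepdims=keepdims)
<stdin>:8: RuntimeWarning: Mean of empty slice.
  ret = um.true_divide(
```

Request:
arm_command(
  commands=[
    [5.5,[0,-3,0],0.1],
    [5.5,[0.3,-4.5,0],0.1],
    [5.5,[0.3,-4.5,0],0.1],
    [5.5,[0.3,-4.5,0],0.1],
    [5.5,[0.3,-4.5,0],0.1],
    [5.5,[0.3,-4.5,0],0],
    [5.5,[0.3,-4.5,-1],0],
    [5.5,[0.3,-4.5,-2],0],
    [5.5,[0.3,-4.5,-3],0],
    [5.5,[0.2,-4.0,-3],0],
    [5.5,[0,0,0],0],
  ],
)

```text
clock: 13.1
position: [0.4933, -0.2469, 0.0994]
ee_rot: [0.45, -0.447, -0.546, 0.547]
contact_force: [0.1, 0.0, 0.6]
width: 0.055
```

```bash
cat >> h.py <<'E'
def wtank(f):
    from scipy.spatial.transform import Rotation as Ro
    im=snap('wrist',f);X=world(im);s=manip.get_state();p=s['position']
    m=(X[...,2]>.012)&(X[...,2]<.045)&(np.hypot(X[...,0]-p[0],X[...,1]-p[1])<.09)
    k,l,st,c=cv2.connectedComponentsWithStats(m.astype(np.uint8))
    for i in range(1,k):
        if st[i,4]<300: continue
        P=X[l==i];zt=np.percentile(P[:,2],90);r=rect(P[P[:,2]>zt-.006]);print(c[i].round(),st[i,4],'z%.4f'%zt,np.round(r[0],1),np.round(r[1],1),round(r[2],1))
    q=s['ee_rot'];M=Ro.from_quat(q[[1,2,3,0]]).as_matrix();print(p,'jaw deg',np.degrees(np.arctan2(M[1,0],M[0,0])),s['width'],s['clock'])
E
python3 - <<'E'
from h import *
wtank('w11')
E
```

```text
[305. 112.] 927 z0.0331 [ 408.  -251.6] [32.6 10.7] 85.4
[272. 226.] 4955 z0.0328 [ 493.8 -255.9] [81.2 32.5] 11.6
[293. 328.] 438 z0.0326 [ 576.5 -223.2] [ 8.2 16.3] 16.9
[ 0.49343803 -0.24470292  0.10099506] jaw deg 101.30253894798845 0.05500117238889039 13.15
```

View pics/w11.png

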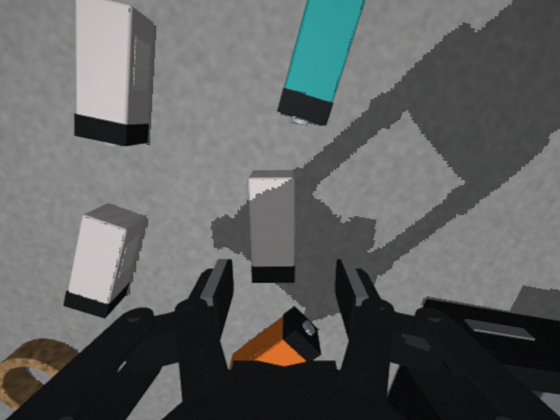

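Request:
arm_command(
  commands=[
    [5.5,[0,-1.1,0],0],
    [5.5,[0,0,-2.5],0],
    [5.5,[0,0,-2.5],0],
    [5.5,[0,0,-1.6],0],
    [5.5,[0,0,-0.4],0],
    [5.5,[0,0,0],0],
    [5.5,[0,0,0],0],
  ],
  grip_force=40,
)

```text
clock: 13.85
position: [0.4947, -0.2554, 0.0351]
ee_rot: [-0.447, 0.448, 0.548, -0.547]
contact_force: [0.5, 0.6, 0.3]
width: 0.0549
```

Request:
arm_command(
  commands=[
    [5.5,[0,0,-0.4],0],
    [2.8,[0,0,0],0],
    [2.8,[0,0,0],0],
    [2.8,[0,0,0],0],
    [2.8,[0,0,0],0],
    [2.8,[0,0,0],0],
    [2.8,[0,0,1.5],0],
    [2.8,[0,0,4],0],
    [2.8,[0,0,4],0],
    [2.8,[0,0,3],0],
    [2.8,[0,0,0],0],
  ],
)

```text
clock: 14.95
position: [0.4958, -0.2571, 0.1588]
ee_rot: [-0.445, 0.451, 0.547, -0.547]
contact_force: [-0.1, -0.3, -0.6]
width: 0.0313
```

```bash
python3 - <<'E'
from h import *
snap('wrist','w12');s=manip.get_state();print(s['position'],s['width'],s['contact_force'])
E
```

```text
[ 0.49437347 -0.25611394  0.15633968] 0.031440415765882086 [ 0.72649751  0.42103971 -1.84140072]
```

View pics/w12.png

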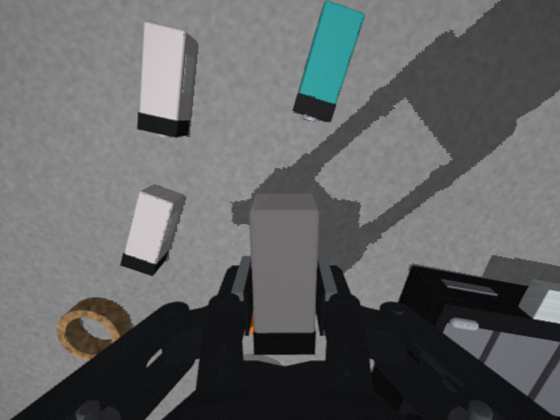

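```bash
python3 - <<'E'
from h import *
for f in('si10','si8'):
    im=dict(np.load(f'pics/{f}.npz'));X=world(im);C=im['pixels'].astype(int)
    m=(X[...,0]>.57)&(X[...,0]<.635)&(abs(X[...,1]-.025)<.16)&(X[...,2]<.13)
    P=X[m];cc=C[m].sum(-1)
    for y in np.arange(-.13,.19,.006):
        k=(P[:,1]>=y)&(P[:,1]<y+.006)
        if k.sum():print('%.3f %d %.4f %d'%(y+.003,k.sum(),np.median(P[k,2]),cc[k].mean()),end=' | ')
    print()
    # x extent of lane floors
    m=(abs(X[...,1]-.058)<.015)&(X[...,0]>.5)&(X[...,0]<.72)&(X[...,2]<.13);P=X[m];cc=C[m].sum(-1)
    for x in np.arange(.5,.72,.008):
        k=(P[:,0]>=x)&(P[:,0]<x+.008)
        if k.sum():print('%.3f %d %.4f %d'%(x+.004,k.sum(),np.median(P[k,2]),cc[k].mean()),end=' | ')
    print()
im=dict(np.load('pics/si10.npz'));cv2.imwrite('pics/bay.png',cv2.resize(im['pixels'][90:260,230:380],None,fx=4,fy=3.5,interpolation=cv2.INTER_CUBIC)[...,::-1])
E
```

```text
-0.127 53 -0.0010 286 | -0.121 44 -0.0007 286 | -0.115 54 -0.0008 289 | -0.109 417 0.0366 95 | -0.103 98 0.0690 91 | -0.097 11 0.0706 103 | -0.091 30 0.0634 211 | -0.085 52 0.0630 242 | -0.079 53 0.0633 245 | -0.073 45 0.0619 245 | -0.067 46 0.0628 245 | -0.061 56 0.0628 245 | -0.055 36 0.0633 245 | -0.049 81 0.0646 207 | -0.043 67 0.0704 223 | -0.037 46 0.0707 245 | -0.031 18 0.0691 248 | -0.025 33 0.0643 240 | -0.019 39 0.0633 244 | -0.013 44 0.0633 245 | -0.007 47 0.0627 245 | -0.001 45 0.0636 245 | 0.005 45 0.0636 245 | 0.011 46 0.0633 243 | 0.017 66 0.0656 208 | 0.023 60 0.0698 217 | 0.029 45 0.0707 245 | 0.035 18 0.0703 252 | 0.041 22 0.0645 238 | 0.047 43 0.0624 244 | 0.053 39 0.0629 245 | 0.059 44 0.0632 245 | 0.065 41 0.0636 245 | 0.071 35 0.0633 245 | 0.077 46 0.0634 245 | 0.083 67 0.0666 206 | 0.089 51 0.0700 222 | 0.095 37 0.0710 245 | 0.101 19 0.0695 252 | 0.107 16 0.0645 240 | 0.113 34 0.0623 245 | 0.119 40 0.0626 246 | 0.125 45 0.0635 247 | 0.131 32 0.0631 247 | 0.137 39 0.0637 247 | 0.143 40 0.0634 245 | 0.149 47 0.0647 178 | 0.155 72 0.0688 105 | 0.161 23 0.0709 99 |
[... 1656 characters left out ...]
31 243 | 0.149 58 0.0644 171 | 0.155 68 0.0690 103 | 0.161 22 0.0712 103 | 0.167 1 0.0686 159 | 
0.504 42 0.0007 280 | 0.512 49 0.0695 303 | 0.520 30 0.0725 390 | 0.528 28 0.0727 406 | 0.536 26 0.0726 263 | 0.544 27 0.0724 88 | 0.552 18 0.0728 95 | 0.560 25 0.0637 232 | 0.568 25 0.0626 243 | 0.576 24 0.0632 242 | 0.584 24 0.0623 242 | 0.592 26 0.0631 242 | 0.600 25 0.0621 242 | 0.608 28 0.0625 241 | 0.616 21 0.0617 241 | 0.624 29 0.0633 240 | 0.632 23 0.0641 241 | 0.640 22 0.0641 240 | 0.648 33 0.0659 144 | 0.656 25 0.0711 76 | 0.664 25 0.0730 74 | 0.672 24 0.0727 62 | 0.680 24 0.0720 61 | 0.688 28 0.0724 61 | 0.696 24 0.0714 60 | 0.704 23 0.0718 63 | 0.712 3 0.0724 102 | 0.720 5 0.0724 97 |
```

View pics/bay.png

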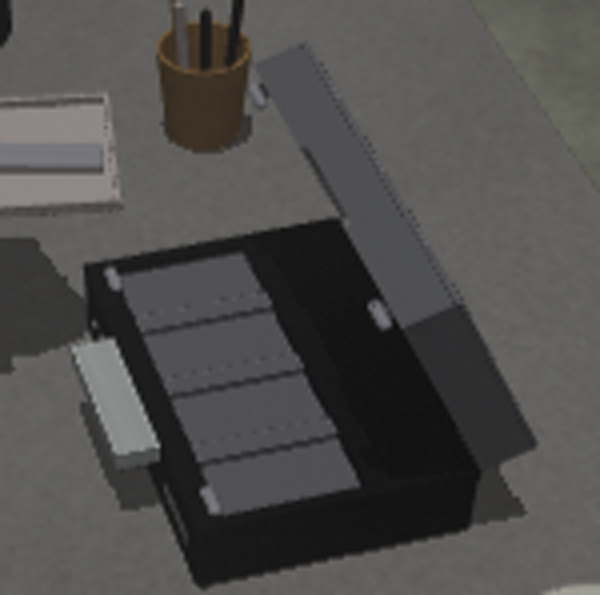

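```bash
python3 - <<'E'
from h import *
for f in('si10','sc10'):
    im=dict(np.load(f'pics/{f}.npz'));X=world(im)
    m=(X[...,0]>.58)&(X[...,0]<.8)&(abs(X[...,1]-.025)<.15)
    for z in np.arange(.1,.28,.02):
        k=m&(X[...,2]>z)&(X[...,2]<z+.02)
        if k.sum()>5:print(f,round(z,2),k.sum(),np.percentile(X[k][:,0],[1,50,99]).round(3))
E
```

```text
si10 0.1 81 [0.707 0.729 0.75 ]
si10 0.12 90 [0.699 0.719 0.744]
si10 0.14 85 [0.692 0.713 0.735]
si10 0.16 90 [0.684 0.706 0.728]
si10 0.18 93 [0.678 0.699 0.721]
si10 0.2 92 [0.669 0.69  0.711]
si10 0.22 158 [0.646 0.669 0.705]
si10 0.24 1370 [0.654 0.673 0.692]
si10 0.26 33 [0.678 0.687 0.691]
sc10 0.1 696 [0.714 0.75  0.756]
sc10 0.12 724 [0.705 0.743 0.748]
sc10 0.14 735 [0.697 0.735 0.741]
sc10 0.16 804 [0.69  0.727 0.732]
sc10 0.18 819 [0.682 0.719 0.724]
sc10 0.2 833 [0.673 0.711 0.716]
sc10 0.22 914 [0.65  0.702 0.708]
sc10 0.24 2086 [0.655 0.683 0.7  ]
sc10 0.26 95 [0.685 0.69  0.693]
```

Request:
arm_command(
  commands=[
    [2.8,[1,3,0],-0.05],
    [2.8,[1.5,4,0],-0.07],
    [2.8,[1.5,4.5,0],-0.07],
    [2.8,[1.5,4.5,0],0],
    [2.8,[1.5,4.5,0],0],
    [2.8,[1.5,4.5,0],0],
    [2.8,[1.1,4,0],0],
    [2.8,[1,3,0],0],
    [2.8,[0,0,0],0],
    [2.8,[0,0,0],0],
  ],
)

```text
clock: 16.0
position: [0.5982, 0.065, 0.1524]
ee_rot: [0.498, -0.496, -0.502, 0.504]
contact_force: [-0.5, -0.7, -1.8]
width: 0.0309
```

Request:
arm_command(
  commands=[
    [2.8,[0.1,-0.6,0],0],
    [2.8,[0,0,-2],0],
    [2.8,[0,0,0],0],
  ],
)

```text
clock: 16.3
position: [0.5982, 0.0566, 0.1322]
ee_rot: [0.5, -0.497, -0.5, 0.503]
contact_force: [-0.4, 0.8, -1.8]
width: 0.0313
```

```bash
python3 - <<'E'
from h import *
im=snap('side','si13');cv2.imwrite('pics/z13.png',cv2.resize(im['pixels'][60:260,200:400],None,fx=3,fy=3,interpolation=cv2.INTER_CUBIC)[...,::-1])
snap('wrist','w13');s=manip.get_state();print(s['position'],s['width'],s['contact_force'])
E
```

```text
[0.59981043 0.05715196 0.13421261] 0.03109161707354664 [-0.16133915  0.58797687 -1.9349133 ]
```

View pics/z13.png

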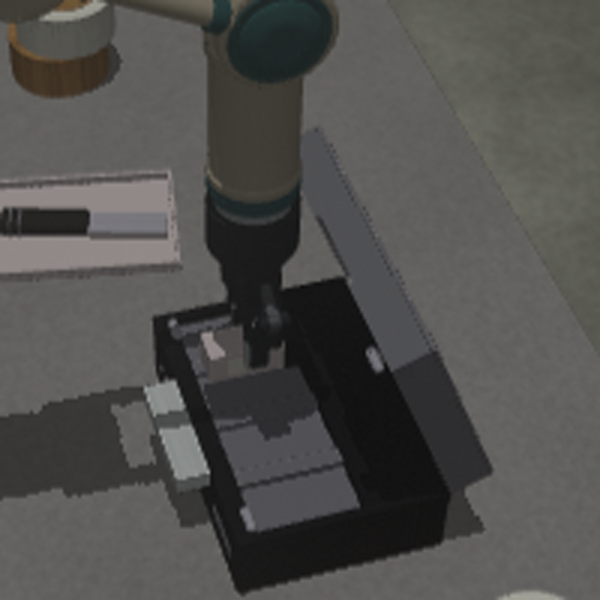

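View pics/w13.png

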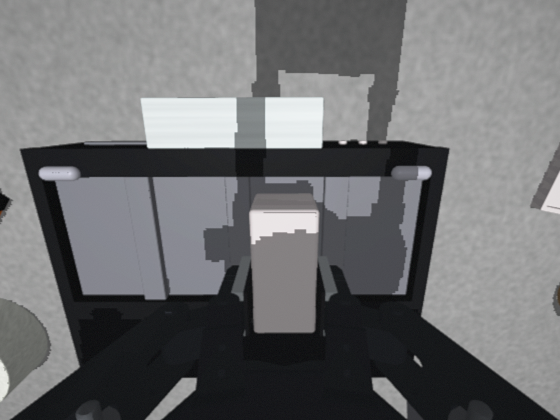

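Request:
arm_command(
  commands=[
    [2.8,[0,0.15,-1.5],0],
    [2.8,[0,0,-1.5],0],
    [2.8,[0,0,-0.5],0],
    [2.8,[0,0,0],0],
    [2.8,[0,0,0],0],
  ],
)

```text
clock: 16.9
position: [0.6011, 0.0598, 0.1005]
ee_rot: [-0.497, 0.498, 0.503, -0.502]
contact_force: [-0.1, -0.1, -1.0]
width: 0.0312
```

Request:
arm_command(
  commands=[
    [2.8,[0,0,-0.3],0],
    [2.8,[0,0,-0.2],0],
    [2.8,[0,0,0],0],
    [2.8,[0,0,0],0],
  ],
)

```text
clock: 17.3
position: [0.6005, 0.0601, 0.0947]
ee_rot: [-0.498, 0.498, 0.502, -0.502]
contact_force: [-0.2, 0.6, -1.3]
width: 0.0305
```

Request:
arm_command(
  commands=[
    [2.8,[0,0,-0.1],0],
    [4.2,[0,0,0],0],
    [4.4,[0,0,0],0],
    [4.4,[0,0,0],0],
    [4.4,[0,0,2],0],
    [4.4,[0,0,4],0],
    [4.4,[-2,-3,2],0],
    [4.4,[-2,-4,0],0],
    [4.4,[-2,-4,0],0],
    [4.4,[-1,-4,0],0],
    [4.4,[0,-4,0],0],
    [4.4,[0,-4,0],0],
  ],
)

```text
clock: 18.5
position: [0.53, -0.1714, 0.1742]
ee_rot: [-0.497, 0.498, 0.502, -0.502]
contact_force: [0.4, 0.1, -0.1]
width: 0.044
```

```bash
python3 - <<'E'
from h import *
tanks('14');s=manip.get_state();print(s['position'],s['width'],s['contact_force'])
im=dict(np.load('pics/si14.npz'));cv2.imwrite('pics/z14.png',cv2.resize(im['pixels'][60:260,200:400],None,fx=3,fy=3,interpolation=cv2.INTER_CUBIC)[...,::-1])
E
```

```text
scene [251.  88.] 86 z 0.036 [ 217.8 -475.9] [82.2 28.1] 49.1 [213. 216. 203.]
scene [220. 134.] 111 z 0.035 [ 442.2 -375.9] [36.3 28.4] 78.1 [20. 22. 22.]
scene [262. 144.] 315 z 0.034 [ 374.1 -248.9] [36.7 80. ] 83.5 [44. 78. 77.]
scene [191. 149.] 335 z 0.035 [ 547.9 -381.2] [37.3 81. ] 79.8 [109. 110. 103.]
scene [143. 162.] 299 z 0.027 [ 686.6 -439. ] [68.5 67.8] 87.2 [102.  82.  56.]
scene [161. 206.] 929 z 0.050 [ 744.9 -248.7] [99.4 97.5] 54.8 [110. 111. 105.]
side [378. 278.] 1088 z 0.049 [ 743.3 -249. ] [98.8 99.5] 25.4 [89. 89. 83.]
side [323. 288.] 553 z 0.034 [ 612.5 -232.5] [36.4 80.8] 52.3 [156.  77.  19.]
side [227. 318.] 606 z 0.034 [ 372.  -247.8] [34.9 80.4] 84.9 [ 28. 107. 104.]
side [318. 350.] 659 z 0.034 [ 546.5 -380.3] [34.8 80.4] 80.2 [146. 139. 137.]
side [386. 359.] 512 z 0.026 [ 684.9 -439. ] [68.4 69.5] 30.6 [98. 74. 45.]
side [258. 365.] 693 z 0.034 [ 411.3 -375.2] [34.9 80.8] 89.6 [145. 138. 136.]
[ 0.53095506 -0.17492143  0.17399833] 0.04384787249113956 [ 0.36400434 -0.11466653 -0.15986633]
```

View pics/z14.png

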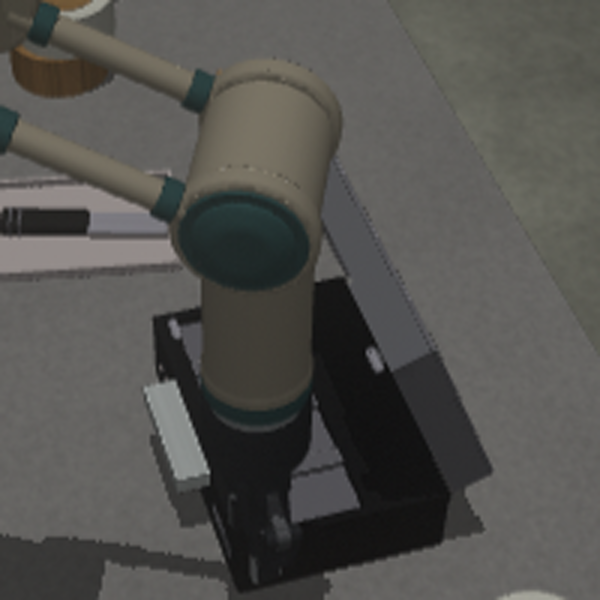

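Request:
arm_command(
  commands=[
    [5.5,[0.3,-3.5,0],-0.09],
    [5.5,[0.4,-4.5,-1],-0.09],
    [5.5,[0.4,-4.5,-2],0],
    [5.5,[0.4,-4.5,-3],0],
    [5.5,[0.2,-3.8,-2],0],
    [5.5,[0,0,0],0],
    [5.5,[0,0,0],0],
  ],
)

```text
clock: 19.3
position: [0.5468, -0.3742, 0.0949]
ee_rot: [0.542, -0.54, -0.455, 0.455]
contact_force: [0.1, -0.0, 0.2]
width: 0.0548
```

```bash
python3 - <<'E'
from h import *
wtank('w15')
im=snap('side','si15');cv2.imwrite('pics/z15.png',cv2.resize(im['pixels'][60:260,200:400],None,fx=3,fy=3,interpolation=cv2.INTER_CUBIC)[...,::-1])
E
```

```text
[275. 233.] 5080 z0.0328 [ 548.1 -381. ] [32.6 81.9] 80.1
[ 0.54719226 -0.37351315  0.09590166] jaw deg 80.20107648421026 0.054976212587207536 19.35
```

View pics/z15.png

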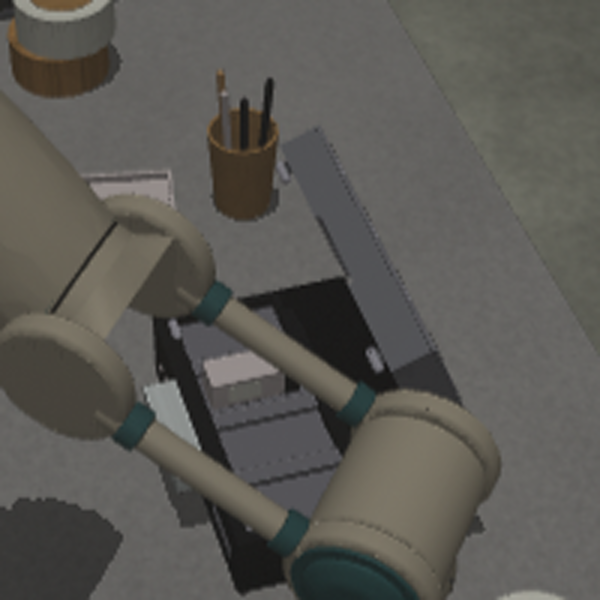

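View pics/w15.png

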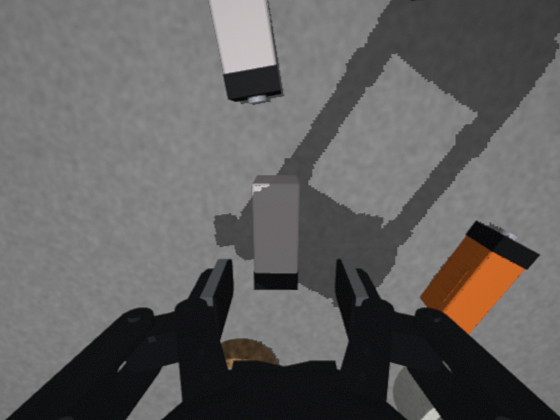

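Request:
arm_command(
  commands=[
    [5.5,[0.1,-0.75,0],0],
    [5.5,[0,0,-2.5],0],
    [5.5,[0,0,-2.4],0],
    [5.5,[0,0,-1.5],0],
    [5.5,[0,0,0],0],
    [5.5,[0,0,0],0],
  ],
)

```text
clock: 20.0
position: [0.5487, -0.3819, 0.0327]
ee_rot: [-0.54, 0.541, 0.456, -0.456]
contact_force: [-0.1, 0.3, 0.4]
width: 0.0552
```

Request:
arm_command(
  commands=[
    [5.5,[0,0.1,-0.2],0],
    [2.8,[0,0,0],0],
    [2.8,[0,0,0],0],
    [2.8,[0,0,0],0],
    [2.8,[0,0,0],0],
    [2.8,[0,0,0],0],
    [2.8,[0,0,1.5],0],
    [2.8,[0,0,4],0],
    [2.8,[0,0,4],0],
    [2.8,[0,0,3],0],
    [2.8,[0,0,0],0],
  ],
)

```text
clock: 21.1
position: [0.5504, -0.3829, 0.161]
ee_rot: [-0.537, 0.544, 0.456, -0.455]
contact_force: [0.6, -0.1, -2.1]
width: 0.0305
```

```bash
python3 - <<'E'
from h import *
snap('wrist','w16');s=manip.get_state();print(s['position'],s['width'],s['contact_force'])
E
```

```text
[ 0.54911598 -0.3818155   0.15798614] 0.031167686404639062 [ 0.21665531  0.73875328 -1.44271168]
```

View pics/w16.png

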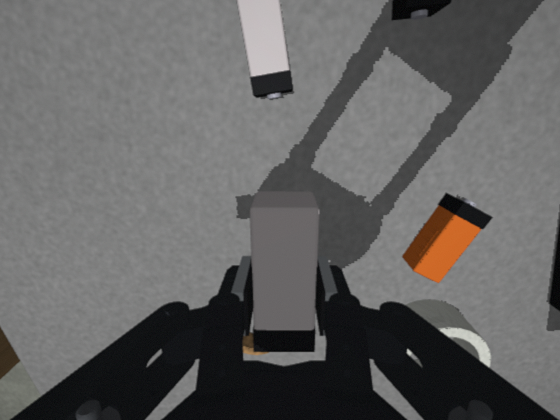

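Request:
arm_command(
  commands=[
    [2.8,[0,3,0],0.05],
    [2.8,[0.5,4,0],0.07],
    [2.8,[1,4.5,0],0.06],
    [2.8,[1,4.5,0],0],
    [2.8,[1,4.5,0],0],
    [2.8,[1,4.5,0],0],
    [2.8,[0.6,4,0],0],
    [2.8,[0,1.9,0],0],
    [2.8,[0,0,0],0],
    [2.8,[0,0,0],0],
  ],
)

```text
clock: 22.15
position: [0.5982, -0.0717, 0.1536]
ee_rot: [0.498, -0.497, -0.502, 0.503]
contact_force: [-0.6, -0.2, -1.1]
width: 0.031
```

Request:
arm_command(
  commands=[
    [2.8,[0.1,-0.1,-1.5],0],
    [2.8,[0,0,-2],0],
    [2.8,[0,0,-1.5],0],
    [2.8,[0,0,-0.5],0],
    [2.8,[0,0,0],0],
    [2.8,[0,0,0],0],
  ],
)

```text
clock: 22.75
position: [0.6, -0.0737, 0.1002]
ee_rot: [0.498, -0.498, -0.502, 0.502]
contact_force: [0.2, -0.1, -1.9]
width: 0.0313
```

```bash
python3 - <<'E'
from h import *
snap('wrist','w17');s=manip.get_state();print(s['position'],s['width'],s['contact_force'])
E
```

```text
[ 0.59999692 -0.07348903  0.10037222] 0.031017308518661326 [ 0.85666262 -0.2932835  -2.13762294]
```

View pics/w17.png

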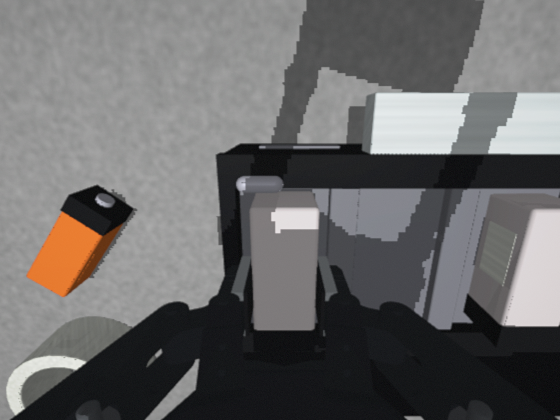

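Request:
arm_command(
  commands=[
    [2.8,[0.15,0,-0.3],0],
    [2.8,[0,0,-0.2],0],
    [2.8,[0,0,0],0],
    [2.8,[0,0,0],0],
  ],
)

```text
clock: 23.2
position: [0.6015, -0.0728, 0.095]
ee_rot: [0.498, -0.498, -0.502, 0.502]
contact_force: [0.4, -0.5, -1.8]
width: 0.0313
```

Request:
arm_command(
  commands=[
    [2.8,[0,0,-0.1],0],
    [4.2,[0,0,0],0],
    [4.4,[0,0,0],0],
    [4.4,[0,0,0],0],
    [4.4,[0,0,2],0],
    [4.4,[0,0,4],0],
    [4.4,[-3,-2,2],0],
    [4.4,[-3,-4,0],0],
    [4.4,[-3,-4,0],0],
    [4.4,[-3,-4,0],0],
    [4.4,[-2,-3,0],0],
    [4.4,[0,0,0],0],
  ],
)

```text
clock: 24.4
position: [0.4594, -0.2463, 0.1744]
ee_rot: [0.499, -0.499, -0.5, 0.502]
contact_force: [0.5, 0.4, -0.4]
width: 0.0438
```

```bash
python3 - <<'E'
from h import *
tanks('18');s=manip.get_state();print(s['position'],s['width'],s['contact_force'])
im=dict(np.load('pics/si18.npz'));cv2.imwrite('pics/z18.png',cv2.resize(im['pixels'][60:260,200:400],None,fx=3,fy=3,interpolation=cv2.INTER_CUBIC)[...,::-1])
E
```

```text
scene [252.  89.] 65 z 0.035 [ 219.2 -472.8] [58.5 21.9] 36.9 [203. 205. 194.]
scene [227. 130.] 310 z 0.035 [ 413.4 -375.3] [35.3 80.8] 89.8 [104. 105.  99.]
scene [262. 144.] 314 z 0.035 [ 373.7 -248.2] [36.9 81.9] 84.7 [44.  76.5 75. ]
scene [143. 162.] 297 z 0.028 [ 685.6 -439.4] [71. 67.] 58.5 [102.  81.  56.]
scene [161. 206.] 939 z 0.050 [ 744.2 -249.2] [99.6 97.8] 58.0 [109. 110. 104.]
side [378. 278.] 1092 z 0.049 [ 743.6 -248.7] [99.5 98. ] 67.8 [91. 90. 85.]
side [323. 288.] 559 z 0.034 [ 612.3 -232.5] [35.6 81.2] 51.8 [158.  78.  20.]
side [227. 318.] 613 z 0.034 [ 372.2 -247.3] [35.5 80.3] 85.3 [ 27. 109. 106.]
side [386. 359.] 519 z 0.026 [ 684.6 -438.4] [70.7 67.4] 67.1 [100.  76.  47.]
side [257. 365.] 689 z 0.034 [ 411.2 -374.6] [35.  80.5] 89.4 [148. 140. 139.]
[ 0.46146745 -0.24344633  0.17426229] 0.0444469571729919 [-0.4188666   0.35729953 -1.14748357]
```

View pics/z18.png

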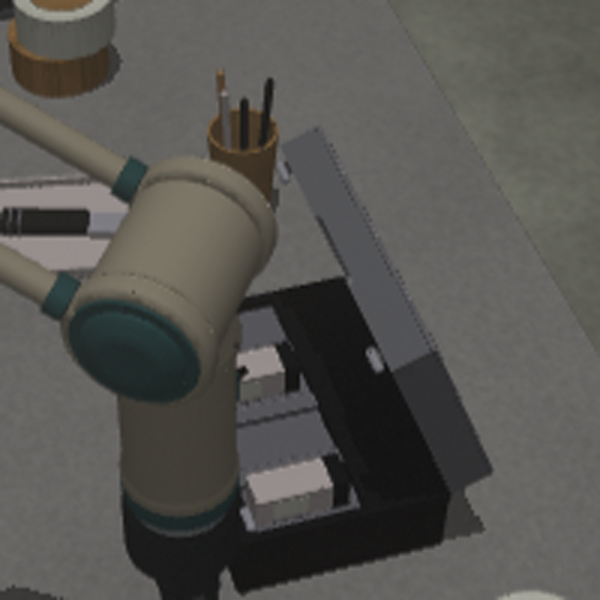

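Request:
arm_command(
  commands=[
    [5.5,[-1.2,-3.2,0],0],
    [5.5,[-1.5,-4,-2],0],
    [5.5,[-1.2,-4,-3],0],
    [5.5,[-1.0,-2.3,-2.5],0],
    [5.5,[0,0,0],0],
    [5.5,[0,0,0],0],
  ],
)

```text
clock: 25.1
position: [0.4137, -0.3758, 0.0993]
ee_rot: [-0.498, 0.497, 0.503, -0.502]
contact_force: [-0.1, 0.1, 0.6]
width: 0.055
```

```bash
python3 - <<'E'
from h import *
wtank('w19')
E
```

```text
[284. 226.] 4929 z0.0328 [ 412.2 -375.7] [32.  81.1] 89.3
[ 0.41415672 -0.3757367   0.10014417] jaw deg 90.58693161343764 0.054839758569527816 25.15
```

Request:
arm_command(
  commands=[
    [5.5,[-0.2,0,-1],-0.02],
    [5.5,[0,0,-2.5],0],
    [5.5,[0,0,-2],0],
    [5.5,[0,0,-1.3],0],
    [5.5,[0,0,0],0],
    [5.5,[0,0,0],0],
  ],
)

```text
clock: 25.75
position: [0.4116, -0.3767, 0.0323]
ee_rot: [-0.502, 0.503, 0.497, -0.497]
contact_force: [0.2, 0.5, 0.3]
width: 0.0552
```

Request:
arm_command(
  commands=[
    [5.5,[0,0.1,-0.1],0],
    [2.8,[0,0,0],0],
    [2.8,[0,0,0],0],
    [2.8,[0,0,0],0],
    [2.8,[0,0,0],0],
    [2.8,[0,0,0],0],
    [2.8,[0,0,1.5],0],
    [2.8,[0,0,4],0],
    [2.8,[0,0,4],0],
    [2.8,[0,0,4],0],
    [2.8,[0,0,1],0],
    [2.8,[0,0,0],0],
  ],
)

```text
clock: 26.95
position: [0.4115, -0.3765, 0.1773]
ee_rot: [-0.501, 0.504, 0.497, -0.497]
contact_force: [-0.6, 0.9, -1.9]
width: 0.031
```

```bash
python3 - <<'E'
from h import *
snap('wrist','w20');s=manip.get_state();print(s['position'],s['width'],s['contact_force'])
E
```

```text
[ 0.41063455 -0.37551391  0.1753744 ] 0.03094818169900454 [ 0.29841307  0.15034498 -1.41508746]
```

View pics/w20.png

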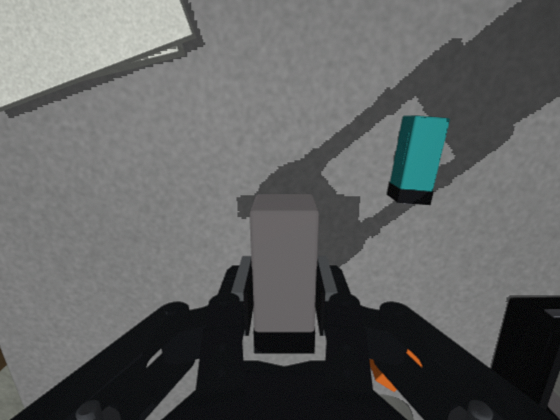

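Request:
arm_command(
  commands=[
    [2.8,[0.5,3,0],0.02],
    [2.8,[1.5,4.3,0],0],
    [2.8,[1.8,4.3,0],0],
    [2.8,[1.8,4.3,0],0],
    [2.8,[1.8,4.3,0],0],
    [2.8,[1.8,4.3,0],0],
    [2.8,[1.8,4.3,0],0],
    [2.8,[1.8,4.3,0],0],
    [2.8,[1.8,4.3,0],0],
    [2.8,[1.8,4.3,0],0],
    [2.8,[1.6,4.3,0],0],
    [2.8,[0.8,3,0],0],
  ],
)

```text
clock: 28.2
position: [0.5985, 0.1171, 0.1724]
ee_rot: [0.499, -0.496, -0.502, 0.504]
contact_force: [-0.8, -1.1, -0.8]
width: 0.0312
```

Request:
arm_command(
  commands=[
    [2.8,[0.1,0.5,0],0],
    [2.8,[0,0,0],0],
    [2.8,[0,0,0],0],
  ],
)

```text
clock: 28.5
position: [0.5988, 0.1182, 0.1741]
ee_rot: [0.498, -0.497, -0.501, 0.503]
contact_force: [0.7, 0.1, -1.0]
width: 0.0307
```

Request:
arm_command(
  commands=[
    [2.8,[0.2,0.7,-1.4],0],
    [2.8,[0,0,-2],0],
    [2.8,[0,0,-2],0],
    [2.8,[0,0,-1.5],0],
    [2.8,[0,0,-0.5],0],
    [2.8,[0,0,0],0],
    [2.8,[0,0,0],0],
  ],
)

```text
clock: 29.2
position: [0.6024, 0.1258, 0.1022]
ee_rot: [-0.498, 0.498, 0.502, -0.502]
contact_force: [0.3, 0.2, -0.2]
width: 0.0312
```

```bash
python3 - <<'E'
from h import *
snap('wrist','w21');s=manip.get_state();print(s['position'],s['width'],s['contact_force'])
E
```

```text
[0.60265367 0.12598226 0.10260018] 0.030974996581828198 [ 0.55338805  0.3334713  -1.30651147]
```

View pics/w21.png

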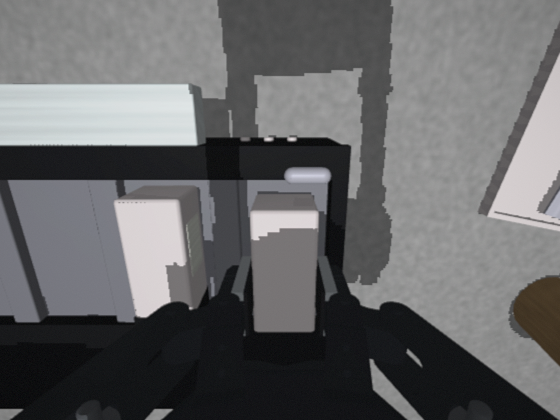

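Request:
arm_command(
  commands=[
    [2.8,[0,-0.1,-0.4],0],
    [2.8,[0,0,-0.3],0],
    [2.8,[0,0,0],0],
    [2.8,[0,0,0],0],
  ],
)

```text
clock: 29.65
position: [0.602, 0.1252, 0.0948]
ee_rot: [-0.498, 0.498, 0.502, -0.502]
contact_force: [0.2, -0.6, -1.4]
width: 0.0315
```

Request:
arm_command(
  commands=[
    [2.8,[0,0,-0.1],0],
    [4.2,[0,0,0],0],
    [4.4,[0,0,0],0],
    [4.4,[0,0,0],0],
    [4.4,[0,0,2],0],
    [4.4,[0,0,4],0],
    [4.4,[-3,-1,3],0],
    [4.4,[-4,-2,3],0],
    [4.4,[-4,-2,3],0],
    [2,[-4,-2,3],0],
    [0,[-3,-2,2],0],
    [0,[0,0,0],0],
  ],
)

```text
clock: 30.85
position: [0.4284, 0.038, 0.2906]
ee_rot: [-0.497, 0.5, 0.503, -0.501]
contact_force: [0.4, 0.3, -0.5]
width: 0.0009
```

```bash
python3 - <<'E'
from h import *
tanks('22');s=manip.get_state();print(s['position'],s['width'],s['contact_force'])
im=dict(np.load('pics/si22.npz'));cv2.imwrite('pics/z22.png',cv2.resize(im['pixels'][60:260,200:400],None,fx=3,fy=3,interpolation=cv2.INTER_CUBIC)[...,::-1])
X=world(im);m=(X[...,0]>.55)&(X[...,0]<.66)&(abs(X[...,1]-.025)<.14)&(X[...,2]>.08)&(X[...,2]<.12)
k,l,s,c=cv2.connectedComponentsWithStats(m.astype(np.uint8))
for i in range(1,k):
    if s[i,4]>50:P=X[l==i];r=rect(P[P[:,2]>.09]);print(c[i].round(),s[i,4],np.percentile(P[:,2],[50,90]).round(4),np.round(r[0],1),np.round(r[1],1),r[2])
E
```

```text
scene [239.  89.] 520 z 0.035 [ 241.4 -507.2] [ 95.2 103.8] 13.0 [211. 212. 200.]
scene [262. 144.] 316 z 0.035 [ 373.  -247.8] [36.7 82.2] 85.7 [44.5 77.  75.5]
scene [143. 162.] 285 z 0.027 [ 686.3 -441.2] [68.7 70.8] 8.7 [105.  84.  58.]
scene [161. 206.] 933 z 0.050 [ 744.7 -248.7] [100.7  97.5] 58.4 [109. 110. 104.]
side [378. 278.] 1093 z 0.049 [ 743.4 -248.7] [101.1  97.5] 70.2 [86. 86. 81.]
side [323. 288.] 557 z 0.034 [ 612.5 -232.4] [35.5 80.6] 53.4 [150.  75.  20.]
side [227. 318.] 611 z 0.034 [ 372.3 -247.9] [35.2 80.6] 85.5 [ 28. 104. 101.]
side [386. 359.] 518 z 0.026 [ 684.7 -438.6] [70.2 67.7] 64.0 [95. 71. 44.]
[0.43068361 0.0393468  0.28815938] 0.0002564513510290196 [-0.16969223 -0.59158513 -0.4611149 ]
[277. 166.] 365 [0.0934 0.0969] [601.6 125. ] [82.1 38.8] 0.38563859462738037
[283. 183.] 392 [0.0935 0.0966] [599.4  59.3] [38.8 82.1] 88.85907745361328
[300. 224.] 451 [0.0935 0.0972] [599.4 -83. ] [81.6 36.6] 0.8734780550003052
```

View pics/z22.png

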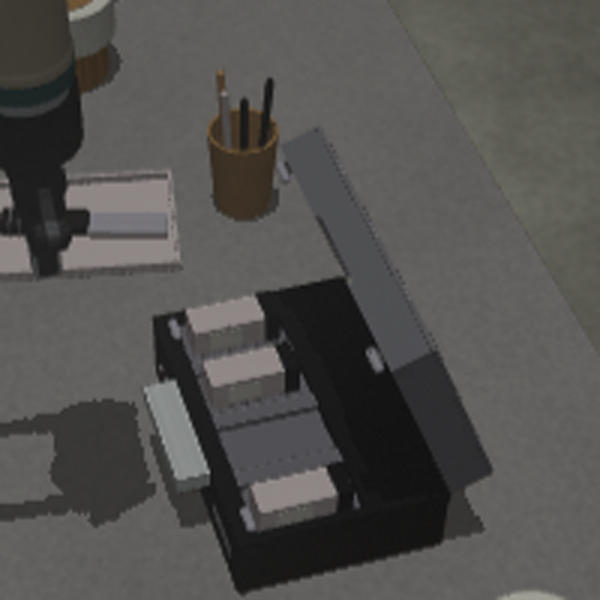

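```bash
python3 - <<'E'
from h import *
for f in('si18','si22'):
    im=dict(np.load(f'pics/{f}.npz'));X=world(im);C=im['pixels'].astype(int).sum(-1)
    for nm,y0 in(('L4',-.075),('L2',.059),('L1',.125)):
        m=(X[...,0]>.565)&(X[...,0]<.635)&(abs(X[...,1]-y0)<.03)&(X[...,2]>.09)&(X[...,2]<.12)
        P=X[m]
        if len(P)<30: continue
        A=np.c_[P[:,0]-.6,P[:,1]-y0,np.ones(len(P))];s=np.linalg.lstsq(A,P[:,2],rcond=None)[0]
        r=rect(P);print(f,nm,len(P),s.round(4),np.percentile(P[:,1],[3,97]).round(4),np.round(r[0],1),np.round(r[1],1))
im=dict(np.load('pics/si22.npz'));cv2.imwrite('pics/z22b.png',cv2.resize(im['pixels'][200:260,260:350],None,fx=8,fy=8,interpolation=cv2.INTER_CUBIC)[...,::-1])
E
```

```text
si18 L4 305 [ 0.0001 -0.0328  0.0944] [-0.0893 -0.0569] [600.  -72.5] [37.5 69.8]
si18 L2 160 [ 0.0053 -0.0042  0.0945] [0.0438 0.0766] [610.1  59.8] [35.4 48.5]
si22 L4 307 [ 0.0089 -0.0148  0.0943] [-0.099  -0.0667] [600.  -82.6] [36.9 69.6]
si22 L2 258 [0.0047 0.0075 0.0944] [0.0433 0.0754] [600.1  59. ] [38.3 69.5]
si22 L1 235 [0.0033 0.0073 0.0944] [0.108  0.1412] [600.2 125. ] [69.9 36.9]
```

View pics/z22b.png

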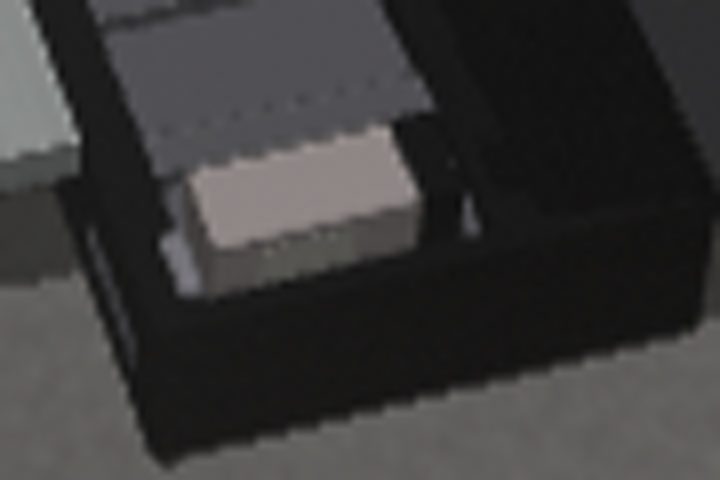

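Request:
arm_command(
  commands=[
    [3,[1,-2,-2],0],
    [5,[4,-3,-4],0],
    [5,[4,-3,-4],0],
    [5,[4,-3,-3],0],
    [5,[3.5,-1.2,-1.5],0],
    [5,[0.5,0,0],0],
    [5,[0,0,0],0],
    [5,[0,0,0],0],
  ],
)

```text
clock: 31.75
position: [0.5768, -0.0642, 0.1635]
ee_rot: [0.498, -0.497, -0.502, 0.503]
contact_force: [0.1, 0.7, 0.6]
width: 0.0497
```

```bash
python3 - <<'E'
from h import *
im=snap('wrist','w23');X=world(im);s=manip.get_state();print(s['position'],s['width'],s['contact_force'])
m=(X[...,0]>.55)&(X[...,0]<.65)&(abs(X[...,1]+.08)<.03)&(X[...,2]>.088)&(X[...,2]<.105)
k,l,st,c=cv2.connectedComponentsWithStats(m.astype(np.uint8))
for i in range(1,k):
    if st[i,4]>300:print(c[i],st[i,4],rect(X[l==i]))
E
```

```text
[ 0.57666918 -0.06418423  0.16415912] 0.049892205657738324 [-0.47817082  0.82475767 -0.28891243]
[258.56538817 258.53673752] 4328 ((600.7924194335938, -83.11131286621094), (81.27120208740234, 32.33698654174805), 0.2245802879333496)
```

View pics/w23.png

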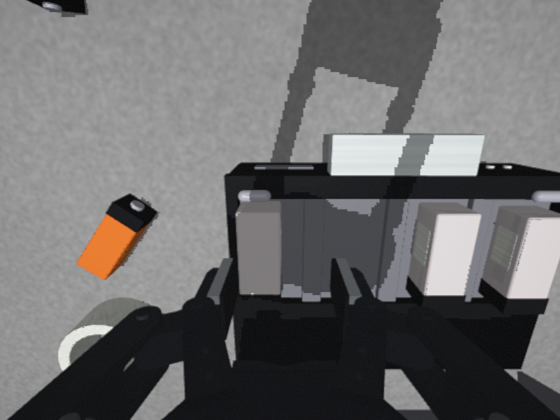

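Tank in lane 4 sits flat against the side wall (pixel 259,250); I'll re-centre it by about 8 mm.

Request:
arm_command(
  commands=[
    [5,[1.2,-0.9,0],0],
    [5,[1.2,-0.9,-1],0],
    [5,[0,0,-2],0],
    [5,[0,0,-2],0],
    [5,[0,0,-1],0],
    [5,[0,0,0],0],
    [5,[0,0,0],0],
  ],
)

```text
clock: 32.5
position: [0.602, -0.0834, 0.1045]
ee_rot: [-0.497, 0.498, 0.502, -0.502]
contact_force: [0.7, -0.1, -0.3]
width: 0.0497
```

Request:
arm_command(
  commands=[
    [5,[0,0.1,-0.6],0],
    [5,[0,0,-0.2],0],
    [2.8,[0,0,0],0],
    [2.8,[0,0,0],0],
    [2.8,[0,0,0],0],
    [2.8,[0,0,0],0],
    [2.8,[0,0,0.15],0],
    [2.8,[0,0.4,0],0],
    [2.8,[0,0.5,0],0],
    [2.8,[0,0,0],0],
  ],
)

```text
clock: 33.5
position: [0.601, -0.0722, 0.0975]
ee_rot: [0.498, -0.497, -0.502, 0.502]
contact_force: [0.1, -0.1, -1.7]
width: 0.031
```

Request:
arm_command(
  commands=[
    [2.8,[0,0,-0.15],0],
    [4.2,[0,0,0],0],
    [4.4,[0,0,0],0],
    [4.4,[0,0,0],0],
    [4.4,[0,0,2],0],
    [4.4,[0,0,4],0],
    [4.4,[-3,1,4],0],
    [4.4,[-4,2,4],0],
    [3,[-4,2,4],0],
    [1,[-3,2,4],0],
    [0,[0,1,3],0],
    [0,[0,0,0],0],
  ],
)

```text
clock: 34.7
position: [0.4787, -0.0006, 0.3344]
ee_rot: [-0.494, 0.5, 0.505, -0.5]
contact_force: [0.0, -0.2, 0.5]
width: -0.0
```

```bash
python3 - <<'E'
from h import *
im=snap('side','si24');X=world(im)
m=(X[...,0]>.55)&(X[...,0]<.66)&(abs(X[...,1]-.025)<.14)&(X[...,2]>.088)&(X[...,2]<.12)
k,l,s,c=cv2.connectedComponentsWithStats(m.astype(np.uint8))
for i in range(1,k):
    if s[i,4]>50:P=X[l==i];r=rect(P);print(c[i].round(),s[i,4],np.percentile(P[:,2],[50,90]).round(4),np.round(r[0],1),np.round(r[1],1),r[2])
s=manip.get_state();print(s['position'],s['width'],s['contact_force'])
cv2.imwrite('pics/z24.png',cv2.resize(im['pixels'][60:260,200:400],None,fx=3,fy=3,interpolation=cv2.INTER_CUBIC)[...,::-1])
E
```

```text
[277. 165.] 303 [0.0943 0.0976] [601.7 125.1] [40.5 82.3] 89.13250732421875
[283. 182.] 319 [0.0942 0.0976] [599.9  59.7] [82.2 38.7] 0.7987632155418396
[299. 220.] 383 [0.0942 0.0973] [599.6 -73.1] [82.1 37.1] 1.7225288152694702
[ 0.47812833 -0.00110619  0.33178866] -1.2322945839328739e-05 [-0.22844977 -0.58452118 -0.57481204]
```

View pics/z24.png

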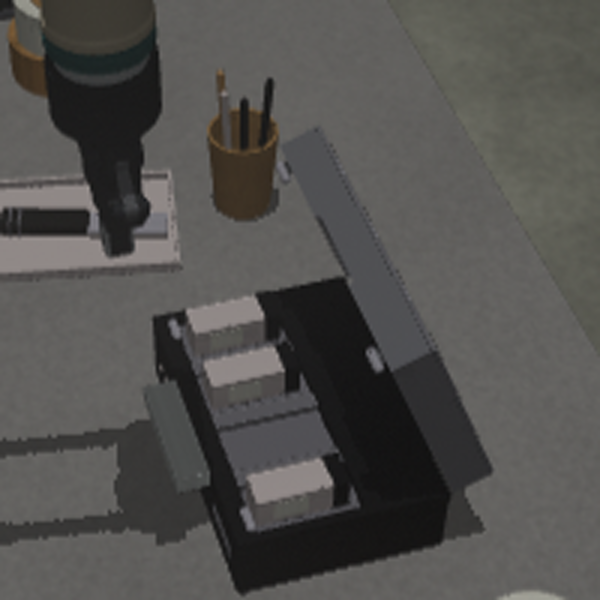

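Request:
arm_command(
  commands=[
    [0,[3,0.7,0],0],
    [0,[4.5,1,0],0],
    [0,[4.5,1,0],0],
    [0,[4.5,0,0],0],
    [0,[4.5,0,0],0],
    [0,[4.5,0,0],0],
    [0,[1.5,0,0],0],
    [0,[0,0,0],0],
    [0,[0,0,0],0],
  ],
)

```text
clock: 35.65
position: [0.747, 0.0251, 0.3268]
ee_rot: [0.499, -0.497, -0.501, 0.503]
contact_force: [0.4, -0.0, 0.3]
width: 0.0003
```

Request:
arm_command(
  commands=[
    [0,[0,0,-2],0],
    [0,[0,0,-3],0],
    [0,[0,0,-1.5],0],
    [0,[-1,0,0],0],
    [0,[-1.5,0,0],0],
    [0,[-0.8,0,0],0],
    [0,[0,0,0],0],
  ],
)

```text
clock: 36.35
position: [0.713, 0.0256, 0.2666]
ee_rot: [-0.497, 0.498, 0.503, -0.502]
contact_force: [0.8, 1.3, 0.4]
width: -0.0003
```

```bash
python3 - <<'E'
from h import *
for n in('side','scene'):
    im=snap(n,n[:2]+'25')
    cv2.imwrite(f'pics/z25{n}.png',cv2.resize(im['pixels'][60:260,200:400] if n=='side' else im['pixels'][100:300,150:350],None,fx=3,fy=3,interpolation=cv2.INTER_CUBIC)[...,::-1])
s=manip.get_state();print(s['position'],s['width'],s['contact_force'])
E
```

```text
[0.7144374  0.02557251 0.265785  ] -0.00014908788768109292 [0.79779469 0.24801727 0.32877954]
```

View pics/z25scene.png

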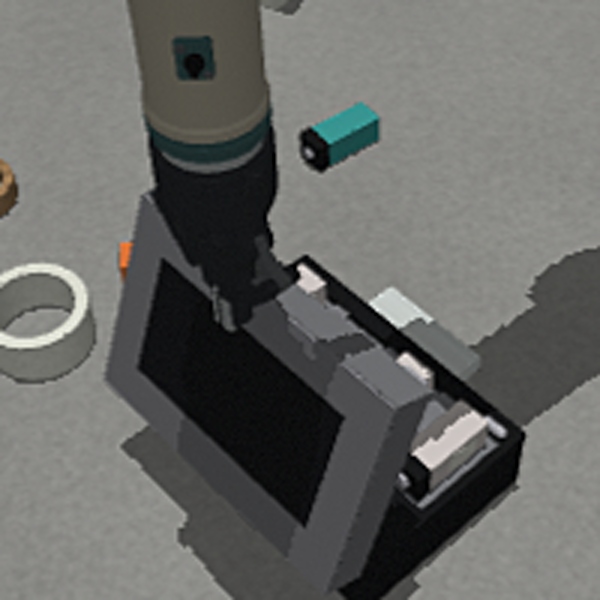

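Request:
arm_command(
  commands=[
    [0,[-0.7,0,-0.3],0],
    [0,[-1.0,0,-0.2],0],
    [0,[-1.2,0,-0.3],0],
    [0,[-1.0,0,-0.3],0],
    [0,[-1.1,0,-0.5],0],
    [0,[-1.1,0,-0.5],0],
    [0,[-1.0,0,-0.5],0],
    [0,[0,0,0],0],
  ],
)

```text
clock: 37.25
position: [0.642, 0.0257, 0.2376]
ee_rot: [0.498, -0.497, -0.502, 0.503]
contact_force: [0.5, 0.1, 0.0]
width: 0.0001
```

```bash
python3 - <<'E'
from h import *
for n in('side','scene'):
    im=snap(n,n[:2]+'26')
    cv2.imwrite(f'pics/z26{n}.png',cv2.resize(im['pixels'][60:260,200:400] if n=='side' else im['pixels'][100:300,150:350],None,fx=3,fy=3,interpolation=cv2.INTER_CUBIC)[...,::-1])
s=manip.get_state();print(s['position'],s['width'],s['contact_force'])
E
```

```text
[0.64374465 0.02563424 0.23841635] -0.00048383131039588233 [ 0.25972421 -0.05328431  1.10515928]
```

View pics/z26scene.png

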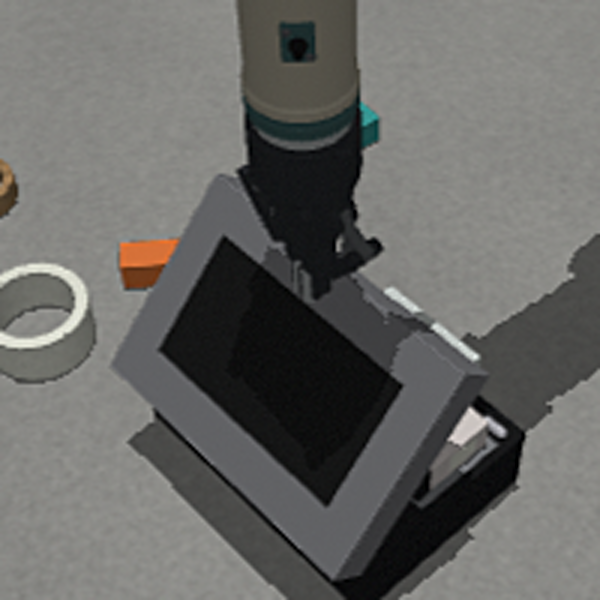

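View pics/z26side.png

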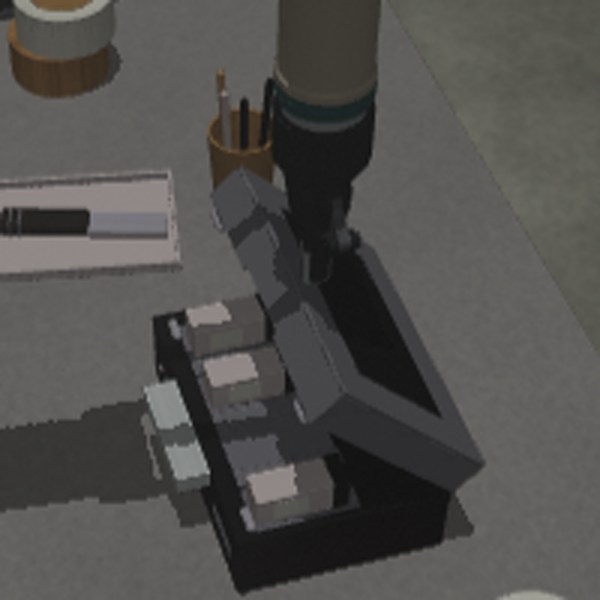

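Request:
arm_command(
  commands=[
    [0,[-1.4,0,-0.9],0],
    [0,[-1.4,0,-1.0],0],
    [0,[-1.2,0,-1.2],0],
    [0,[-1.1,0,-1.3],0],
    [0,[-0.9,0,-1.4],0],
    [0,[0,0,0],0],
  ],
)

```text
clock: 37.95
position: [0.5818, 0.0257, 0.1787]
ee_rot: [0.499, -0.497, -0.501, 0.503]
contact_force: [0.3, -0.2, 0.7]
width: 0.0002
```

```bash
python3 - <<'E'
from h import *
im=snap('side','si27');cv2.imwrite('pics/z27.png',cv2.resize(im['pixels'][60:260,200:400],None,fx=3,fy=3,interpolation=cv2.INTER_CUBIC)[...,::-1])
s=manip.get_state();print(s['position'],s['width'],s['contact_force'])
E
```

```text
[0.58333452 0.02564781 0.17984964] -3.24494658991185e-05 [-0.10348982 -0.08412784  0.70514521]
```

View pics/z27.png

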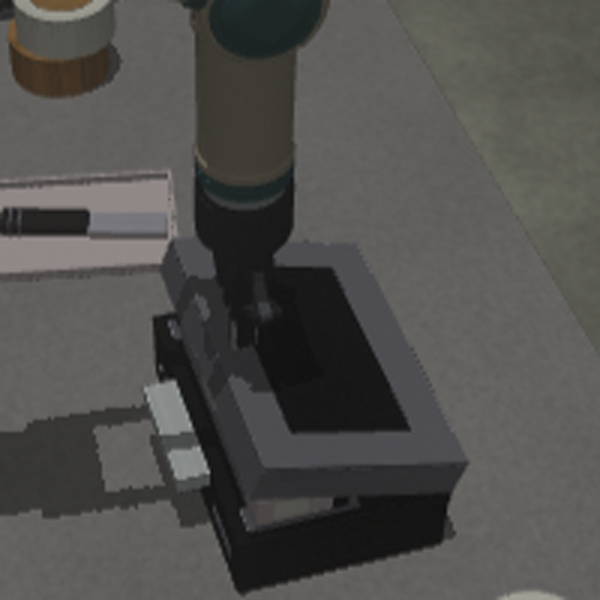

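Request:
arm_command(
  commands=[
    [0,[-1.2,0,-1.1],0],
    [0,[-1.0,0,-1.2],0],
    [0,[-0.6,0,-1.0],0],
    [0,[0,0,-0.3],0],
    [0,[0,0,-0.3],0],
    [0,[0,0,0],0],
  ],
)

```text
clock: 38.6
position: [0.5562, 0.0256, 0.1417]
ee_rot: [-0.498, 0.498, 0.502, -0.502]
contact_force: [-0.6, -0.4, 1.0]
width: 0.0001
```

Request:
arm_command(
  commands=[
    [0,[-0.3,0,-0.4],0],
    [0,[0,0,-0.3],0],
    [0,[0,0,-0.3],0],
    [0,[0,0,-0.2],0],
    [0,[0,0,0],0],
  ],
)

```text
clock: 39.1
position: [0.5531, 0.0256, 0.1294]
ee_rot: [-0.497, 0.498, 0.503, -0.502]
contact_force: [0.5, -0.2, 4.0]
width: 0.0004
```

Request:
arm_command(
  commands=[
    [0,[0,0,-0.2],0],
    [0,[0,0,-0.2],0],
    [0,[0,0,0],0],
  ],
)

```text
clock: 39.4
position: [0.5527, 0.0255, 0.1272]
ee_rot: [-0.497, 0.498, 0.503, -0.502]
contact_force: [-5.1, 0.5, 15.7]
width: -0.0001
```

```bash
cat >> h.py <<'E'
def cover(tag):
    im=snap('side','si'+tag);X=world(im)
    m=(X[...,0]>.54)&(X[...,0]<.715)&(abs(X[...,1]-.025)<.13)&(X[...,2]>.095)&(X[...,2]<.16)&((abs(X[...,1]-.12)<.04)|(abs(X[...,1]+.075)<.04))
    P=X[m]
    p=np.polyfit(P[:,0]-.537,P[:,2],1);print('cover slope',p,len(P))
    cv2.imwrite(f'pics/z{tag}.png',cv2.resize(im['pixels'][60:260,200:400],None,fx=3,fy=3,interpolation=cv2.INTER_CUBIC)[...,::-1])
    s=manip.get_state();print(s['position'],s['width'],s['contact_force'])
E
python3 - <<'E'
from h import *
cover('28')
E
```

```text
cover slope [0.01450998 0.10976007] 2436
[0.55270855 0.02553441 0.12732698] 0.00015456298316252824 [-4.00134385 -0.33616354 15.35069547]
```

View pics/z28.png

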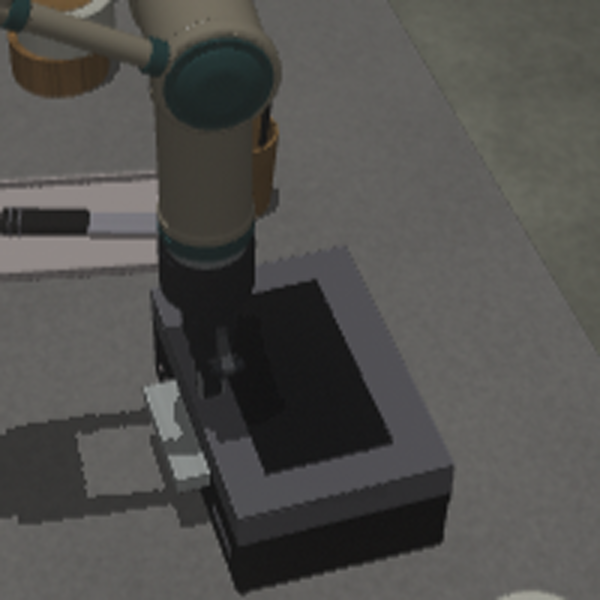

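Request:
arm_command(
  commands=[
    [0,[0,0,-0.1],0],
    [0,[0,0,0],0],
    [0,[0,0,0.3],0],
    [0,[0,0,0.5],0],
    [0,[0,0,2],0],
    [0,[-3,0,4],0],
    [0,[-4,0,4],0],
    [0,[-4,0,4],0],
    [0,[-3,0,3],0],
    [0,[0,0,0],0],
  ],
)

```text
clock: 40.45
position: [0.4203, 0.0257, 0.2968]
ee_rot: [-0.496, 0.499, 0.504, -0.501]
contact_force: [1.5, -0.3, -0.0]
width: -0.0001
```

```bash
python3 - <<'E'
from h import *
cover('29'); snap('scene','sc29')
im=dict(np.load('pics/si0.npz')) if 0 else dict(np.load('pics/side0.npz'));X=world(im)
m=(X[...,0]>.54)&(X[...,0]<.715)&(abs(X[...,1]-.025)<.13)&(X[...,2]>.095)&(X[...,2]<.16)&((abs(X[...,1]-.12)<.04)|(abs(X[...,1]+.075)<.04))
print('initial',np.polyfit(X[m][:,0]-.537,X[m][:,2],1))
E
```

```text
cover slope [-0.00622212  0.11348148] 2894
[0.42155296 0.02564218 0.29482227] -0.00011693822790880324 [ 0.73632333 -0.49983961  0.01283897]
initial [-0.00558772  0.11348043]
```

View pics/si29.png

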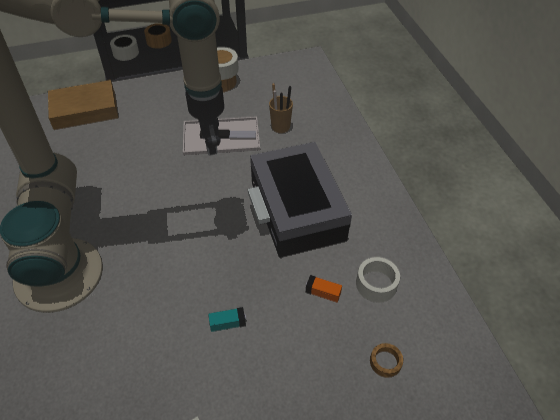

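View pics/sc29.png

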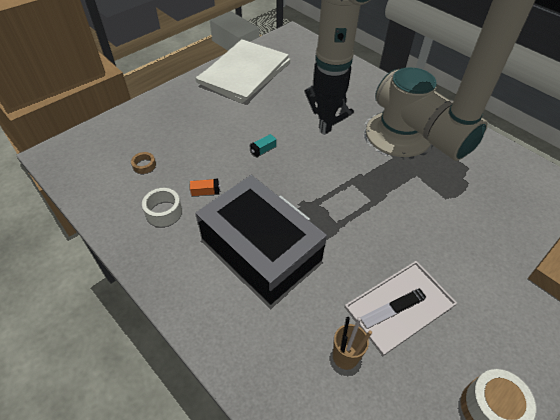

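```bash
python3 - <<'E'
from h import *
im=dict(np.load('pics/sc29.npz'));X=world(im);C=im['pixels'].astype(int)
T=[X[v-1:v+2,u-1:u+2].reshape(-1,3).mean(0) for u,v in((417,264),(454,300),(382,351),(348,305))]
print(np.round(T,3))
c=np.mean(T,0);print(c)
S=X[300:332,355:400].reshape(-1,3);col=C[300:332,355:400].reshape(-1,3)
blue=(col[:,2]>col[:,0]+2)&(S[:,2]>.008)&(S[:,2]<.025);P=S[blue];print(blue.sum(),rect(P),P[:,2].min(),np.median(P[:,2]))
cv2.imwrite('pics/z30.png',cv2.resize(im['pixels'][255:360,335:470],None,fx=5,fy=5,interpolation=cv2.INTER_CUBIC)[...,::-1])
E
```

```text
[[0.373 0.335 0.009]
 [0.389 0.455 0.005]
 [0.618 0.414 0.012]
 [0.587 0.289 0.009]]
[0.49191984 0.37337197 0.00878614]
408 ((556.8283081054688, 354.81463623046875), (30.694536209106445, 82.88339233398438), 73.23644256591797) 0.00869531972648447 0.012586236242515779
```

View pics/z30.png

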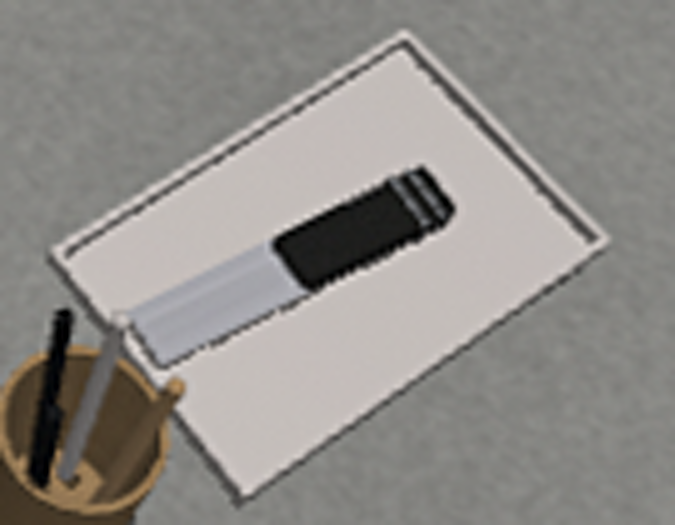

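Request:
arm_command(
  commands=[
    [4.6,[0,3,0],-0.05],
    [4.6,[0.5,4.5,-2],-0.1],
    [4.6,[0.8,4.5,-3],-0.1],
    [4.6,[0.8,4.5,-3],-0.05],
    [4.6,[0.8,4.5,-3],0],
    [4.6,[0.8,4.5,-3],0],
    [4.6,[0.8,4.5,-3],0],
    [4.6,[0.8,4,-2],0],
    [4.6,[0.3,1.5,0],0],
    [4.6,[0,0,0],0],
    [4.6,[0,0,0],0],
  ],
)

```text
clock: 41.65
position: [0.4742, 0.3606, 0.115]
ee_rot: [-0.567, 0.567, 0.422, -0.423]
contact_force: [0.1, -0.7, -0.9]
width: 0.0461
```

```bash
python3 - <<'E'
from h import *
im=snap('wrist','w31');X=world(im);C=im['pixels'].astype(int).sum(-1);s=manip.get_state();p=s['position'];print(p,s['width'],s['ee_rot'])
m=(np.hypot(X[...,0]-p[0],X[...,1]-p[1])<.08)&(C<170)&(X[...,2]>.013)&(X[...,2]<.03)
k,l,st,c=cv2.connectedComponentsWithStats(m.astype(np.uint8))
for i in range(1,k):
    if st[i,4]>200:print(c[i],st[i,4],rect(X[l==i]))
E
```

```text
[0.47426625 0.3601614  0.11565991] 0.0461916434205431 [-0.56707055  0.56746634  0.42175554 -0.42253427]
[310.25227273 167.41590909] 440 ((439.3503723144531, 392.2225646972656), (27.252994537353516, 9.199895858764648), 72.4822006225586)
[310.54107649 182.2917847 ] 353 ((449.8899841308594, 388.64825439453125), (27.72007179260254, 8.23673152923584), 75.74056243896484)
[307.8577536  227.33035367] 2573 ((487.40863037109375, 377.1128234863281), (27.8054141998291, 68.28448486328125), 72.56838989257812)
```

View pics/w31.png

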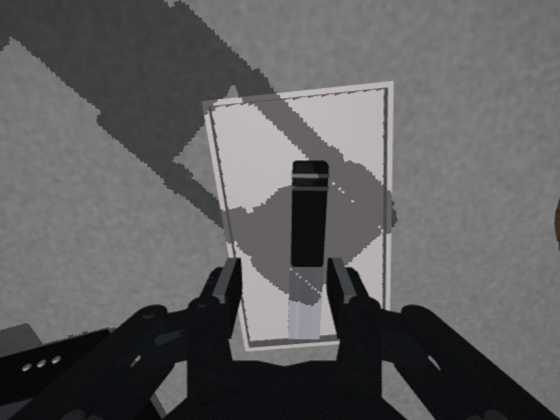

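Request:
arm_command(
  commands=[
    [4.6,[0.3,2.0,-1],0],
    [4.6,[0,0,-3],0],
    [4.6,[0,0,-3],0],
    [4.6,[0,0,-1.8],0],
    [4.6,[0,0,0],0],
    [4.6,[0,0,0],0],
  ],
)

```text
clock: 42.3
position: [0.4778, 0.3814, 0.0283]
ee_rot: [0.567, -0.567, -0.422, 0.422]
contact_force: [-0.2, -0.8, 0.6]
width: 0.0458
```

Request:
arm_command(
  commands=[
    [4.6,[0,0,-0.4],0],
    [2.5,[0,0,0],0],
    [2.5,[0,0,0],0],
    [2.5,[0,0,0],0],
    [2.5,[0,0,0],0],
    [2.5,[0,0,0.4],0],
    [2.5,[-0.8,0.25,0],0],
    [2.5,[-0.8,0.25,0],0],
    [2.5,[0,0,0],0],
    [2.5,[0,0,0],0],
  ],
  grip_force=50,
)

```text
clock: 43.3
position: [0.4606, 0.3865, 0.0275]
ee_rot: [-0.567, 0.567, 0.422, -0.423]
contact_force: [0.3, -0.4, -1.0]
width: 0.0267
```

Request:
arm_command(
  commands=[
    [2.5,[0,0,-0.3],0],
    [2.5,[0,0,0],0],
    [4.0,[0,0,0],0],
    [4.6,[0,0,0],0],
    [4.6,[0,0,0],0],
    [4.6,[0,0,2],0],
    [4.6,[0,0,4],0],
    [4.6,[-2,-2,4],0],
    [4.6,[-3,-4,4],0],
    [4.6,[-3,-4,4],0],
    [4.6,[0,-4,0],0],
    [4.6,[0,0,0],0],
  ],
)

```text
clock: 44.5
position: [0.3934, 0.2605, 0.1885]
ee_rot: [-0.567, 0.568, 0.422, -0.422]
contact_force: [-0.8, 1.0, 0.3]
width: 0.0461
```

```bash
python3 - <<'E'
from h import *
cover('32');im=snap('scene','sc32');C=im['pixels'].astype(int);X=world(im)
cv2.imwrite('pics/z32s.png',cv2.resize(im['pixels'][255:360,335:470],None,fx=5,fy=5,interpolation=cv2.INTER_CUBIC)[...,::-1])
p=np.array([.4605,.387]);d=np.array([.957,-.288]);n=np.array([.288,.957]);D=X[...,:2]-p;a=D@d;b=D@n
for lo in np.arange(-.06,.16,.02):
    m=(a>lo)&(a<lo+.02)&(abs(b)<.01)&(X[...,2]<.05);print(round(lo,2),np.nanmedian(X[m][:,2]).round(4),C[m].mean(0).round())
E
```

```text
cover slope [-0.00495949  0.11342317] 2888
[0.39410262 0.26241546 0.18799746] 0.04589419143277869 [0.17982667 0.27842387 0.50913068]
-0.06 0.0046 [146. 141. 139.]
-0.04 0.0196 [58. 59. 59.]
-0.02 0.0195 [29. 29. 28.]
0.0 0.0195 [29. 29. 28.]
0.02 0.0193 [29. 29. 28.]
0.04 0.0135 [114. 114. 118.]
0.06 0.0128 [165. 165. 171.]
0.08 0.012 [164. 164. 170.]
0.1 0.0126 [164. 164. 170.]
0.12 0.0044 [173. 168. 167.]
0.14 0.0073 [162. 156. 151.]
```

View pics/z32s.png

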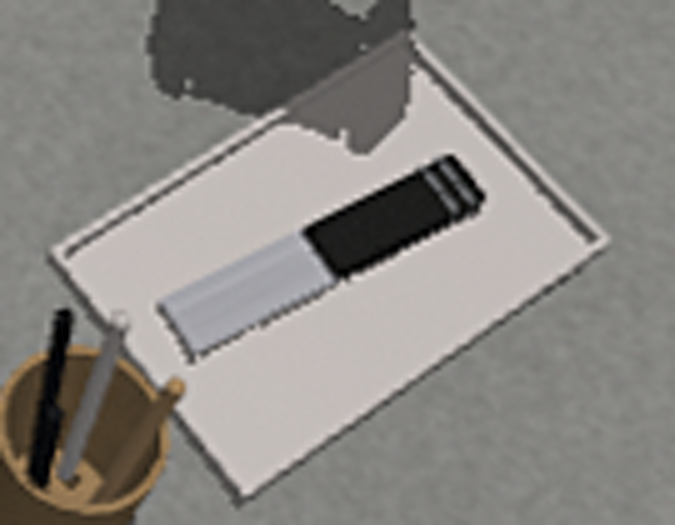

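View pics/si32.png

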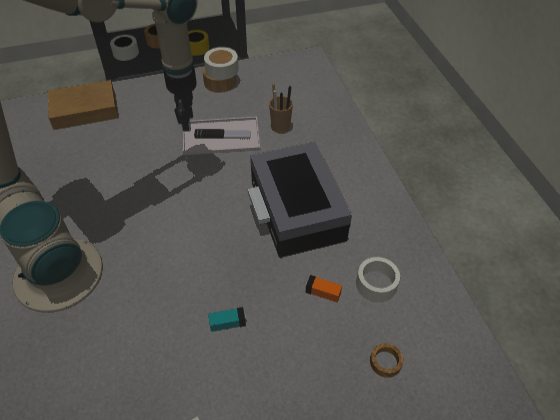

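The tool lies flat and well inside the tray, the cover fits its original shut plane, and the bystanders and look-alikes haven't moved. I'm handing the job in.

```bash
python3 -c "
from rig import manip
print(manip.sign_off())"
```

```text
the job is handed in; nothing more can be done
None
```

The job is done and handed in at about 45 s on the robot's clock. All three tanks on the table are shut in the bay, and the pry tool is back in its tray.

- **Cover opened:** I put the blade about 14 mm past the slot and lowered the handle over the sill edge. The blade tipped to about 0.45 rad and the cover swung fully open.
- **Tanks:** I laid the three white tanks flat in lanes 1, 2 and 4. The lane 4 tank turned up about 1 cm aside, against the bay wall, so I re-centred it. The last check with the cover open showed all three at the same height and within about 2 mm of their lane centres.
- **Cover shut:** I swung it down from behind and pressed its front edge to about 15 N plus 1 mm more. It stayed down once released. Its measured plane matches the first picture within 0.1 mm at the front edge and 0.001 in slope.
- **Pry tool:** It first came to rest only a few millimetres from the tray's front wall. I gripped it again and moved it back about 16 mm. It now lies flat and clear of the walls.
- **Left alone:** The tape rolls and the look-alikes measure the same as at the start, and the pen cup looks unmoved. I did not measure the pen cup again.

No final check failed. The tanks cannot be seen under the shut cover, so their last check is from just before it was closed.

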